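Pull-test spring clips and sort out the weak ones

ROBOT

A 6-joint arm with a two-finger parallel gripper is mounted at the origin on the work surface. World frame = base frame: x ahead of the robot, y to its left, z up, the work surface at z = 0. Lengths are in m, angles in rad, forces in N, time in s.
With the tool pointing down it reaches from about 0.225 to 0.875 m from the base axis. Payload 3.4 kg.
Tool frame: the origin (TCP) lies at the very end of the fingers, on their centre line; the grasp point (between the pads) lies 19 mm behind it (grasp_offset is the distance from the TCP to the grasp point, in m); z points along the fingers, y is the line along which they close (so a half turn about z gives the same grasp; the last joint's range is limited). The gripper opens to 85 mm and grips with 20 to 120 N. Pads are 22 mm wide; open, the fingers measure 114 mm over their backs; the gripper's body (76 mm by 85 mm) begins 54 mm behind the grasp point. The pads swing forward as they close: fully open they stand 13 mm farther back than shut.
Start: joints at [1.01, 0.276, 1.505, -0, 1.361, -0.121], TCP at [0.245, 0.52, 0.231] pointing down, gripper open.
Joint ranges: [-2.89, 2.89], [-0.75, 2.08], [0.22, 2.7], [-1.18, 4.32], [0.11, 2.71], [-2.7, 2.7]. Speed limits (rad/s): [2.57, 2.57, 3.14, 3.14, 3.14, 3.14].

INTERFACE

Orientations are given as [roll, pitch, yaw] about the fixed x, y, z axes, in that order (R = Rz(yaw) Ry(pitch) Rx(roll)).
In Python, from station import * gives the robot as it stands. The module is installed in compiled form; this text tells all that it offers.
- The arm moves only by the tool arm_command, never from a script. Its argument "steps" is a list of rows, each an object of numbers: "x", "y", "z": the shift along the tool's x, y, z in mm; "rx", "ry", "rz": the turn, a rotation vector about the tool's x, y, z in degrees; "claw": the gripper command: -1 is shut, 1 is fully open, values between are in proportion. In form: [{"x": .., "y": .., "z": .., "rx": .., "ry": .., "rz": .., "claw": ..}, ...]. A call has 1 to 10 rows; each row is the pose to reach, as a shift and turn from the pose commanded when the call began, along the tool's axes at that moment; what a row does not reach only later rows make up. A row lasts 1/10 s, in which the tool goes at most 50 mm and 8.59 degrees, less where a joint would pass 70% of its speed; a pose out of reach is approached as far as the arm can. A call with a gripper value outside its range is refused whole. The fingers move at their own pace and stop on an object; "squeeze" is the grip in N (left out, the last holds). Time passes only in rows, so rows that repeat a pose let the fingers close. It gives the time, the measured TCP pose, the force, the opening and the grip force at its end, in the units of the state.
- observe(): the state, without advancing time (a new reading comes with each control period).
- camera(name): name is "side" or "top" or "wrist"; returns a dict with "img" (400x640x3 uint8, red, green, blue), "z_map" (400x640 float32, m along the optical axis (not along the pixel's ray), 0 where there is no reading), "intrinsics" (3x3 intrinsics, pixels), "R" (3x3) and "t" (3): a world point X has camera coordinates R X + t; the wrist camera has in their place "tool_from_camera" (4x4, takes a point from camera to tool coordinates, whose origin is the TCP and whose axes are the flange's). Camera axes: x right, y down, z forward; pixel columns grow to the right and rows downward; lengths in m; the calibration is good to about 2 mm. A picture is of the moment at which its call begins: read the wrist's pose just before it.
- close_job(): hands the job in; it is judged then, once.
Trained networks look in a picture, given as the dict that the camera call returned (one of the last four; its "shot" number tells which), for a name from the list of things; names that differ only in an ending like _2 or _b are one class to them, and where a whole thing is asked for, a point or a joint stands for the part that bears it (a point fixed in the world has none). Each returns a list of dicts, best first, with "score" (0 to 1); they miss things now and then, are a little off and sometimes report something else, mostly with a low value. They report only what shows in the picture. A call takes as long as a camera call.
- recognise(name, picture): "at" ([x, y, z] in m, in world coordinates, good to about 4 mm: the middle of the surface that is visible of it).
- place_of(name, picture): "at" ([x, y, z] in m, in world coordinates, good to about 4 mm: a listed point, or the origin of a listed thing).
The state is a dict: "time": time; "joint_pos": joint angles; "joint_velocities": joint speeds; "tau": joint torques, N m; "tcp_pos": TCP position; "ee_rot": TCP orientation; "force": force on the tool from outside, world axes, zero at the start; "ft_torque": the same for the moment, N m; "finger_gap": finger opening in m; "grip_force": force on a finger pad.
Only numpy, scipy, OpenCV 4.12 (cv2) and the standard library are available. Lean on these libraries where they do the work, as an engineer would, in place of code of your own. Each camera call takes 0.05 s, during which the arm holds its last target. There are 200 camera calls.

TASK

Test every spring clip in the rack: push the test card fully home between its jaws so that the tell-tale pin goes in, then pull the card straight out and feel the drag: a sound clip holds with more than 3 newtons and its jaw carriage is drawn forward with the card, a weak one lets go easily and its carriage stays back. Put each sound clip upright and fully down into a tray nest that matches its base (square or round), and each weak clip into the scrap box. Finish with the card standing upright in its stand, and leave the other things on the bench alone.

Things in the scene. Friction and masses are not known exactly. Their poses are not given: they have to be found in the camera images.
- rack: fixed aluminium test rack, four bays along its y at -114, -38, 38, 114 mm; origin: centre of its underside. Bays 66 mm square inside, floor 6 mm up, walls 46 mm tall (18 mm between bays); the 8 mm wall on the -x side (nearest the robot) has a 28 mm slot, open on top, for a clip's jaws. A clip has up to 5 mm of play; the rack holds it against pulling and pushing along x; it lifts straight out.
- clip_1_mid (a point): loose steel spring clip, square base 57 mm wide, 12 mm thick, 82 mm tall, 180 g. Point: its centre, 41 mm above its underside; +x from mouth to back. Lift it by its dark tower: 22 x 22 mm, centred at x = +17 mm, 37 to 82 mm above the underside; the cheeks beside it (outer faces y = +-23) rise to 44 mm. Its number says nothing of bay or strength. A sound clip drags 4 to 9 N, a weak one 1 to 2.5 N.
- clip_1_slide (a joint): jaw carriage (brass) of clip_1: 0 = back, as at the start; 0.008 m = drawn right forward, along the clip's -x, out of the mouth side; both jaws ride on it. Stiff: it moves only if pulled with over 3.5 N and stays where left. A sound clip's card draws it forward before it slips out; a weak clip's card slips out and leaves it back. Pushing a card in drives it back.
- clip_1_pin (a joint): tell-tale pin of clip_1 (brass flag before the tower): 0 = out, 0.008 m = right in; stays where left. Face at x = -6 mm; the nose of a card pushed in along +x moves it. Clip's mouth, carriage back: at x = -63 mm flared lips 13 mm apart, narrowing to spring jaws (x = -46 to -16 mm, 1.4 mm apart, 19 to 43 mm above the underside) that a 5 mm card pushes open with up to 20 N.
- clip_2_mid (a point): loose steel spring clip, round base 63 mm across, 12 mm thick, 82 mm tall, 180 g. Point: its centre, 41 mm above its underside; +x from mouth to back. Lift it by its dark tower: 22 x 22 mm, centred at x = +17 mm, 37 to 82 mm above the underside; the cheeks beside it (outer faces y = +-23) rise to 44 mm. Its number says nothing of bay or strength. A sound clip drags 4 to 9 N, a weak one 1 to 2.5 N.
- clip_2_slide (a joint): jaw carriage (brass) of clip_2: 0 = back, as at the start; 0.008 m = drawn right forward, along the clip's -x, out of the mouth side; both jaws ride on it. Stiff: it moves only if pulled with over 3.5 N and stays where left. A sound clip's card draws it forward before it slips out; a weak clip's card slips out and leaves it back. Pushing a card in drives it back.
- clip_2_pin (a joint): tell-tale pin of clip_2 (brass flag before the tower): 0 = out, 0.008 m = right in; stays where left. Face at x = -6 mm; the nose of a card pushed in along +x moves it. Clip's mouth, carriage back: at x = -63 mm flared lips 13 mm apart, narrowing to spring jaws (x = -46 to -16 mm, 1.4 mm apart, 19 to 43 mm above the underside) that a 5 mm card pushes open with up to 20 N.
- clip_3_mid (a point): loose steel spring clip, square base 57 mm wide, 12 mm thick, 82 mm tall, 180 g. Point: its centre, 41 mm above its underside; +x from mouth to back. Lift it by its dark tower: 22 x 22 mm, centred at x = +17 mm, 37 to 82 mm above the underside; the cheeks beside it (outer faces y = +-23) rise to 44 mm. Its number says nothing of bay or strength. A sound clip drags 4 to 9 N, a weak one 1 to 2.5 N.
- clip_3_slide (a joint): jaw carriage (brass) of clip_3: 0 = back, as at the start; 0.008 m = drawn right forward, along the clip's -x, out of the mouth side; both jaws ride on it. Stiff: it moves only if pulled with over 3.5 N and stays where left. A sound clip's card draws it forward before it slips out; a weak clip's card slips out and leaves it back. Pushing a card in drives it back.
- clip_3_pin (a joint): tell-tale pin of clip_3 (brass flag before the tower): 0 = out, 0.008 m = right in; stays where left. Face at x = -6 mm; the nose of a card pushed in along +x moves it. Clip's mouth, carriage back: at x = -63 mm flared lips 13 mm apart, narrowing to spring jaws (x = -46 to -16 mm, 1.4 mm apart, 19 to 43 mm above the underside) that a 5 mm card pushes open with up to 20 N.
- clip_4_mid (a point): loose steel spring clip, round base 63 mm across, 12 mm thick, 82 mm tall, 180 g. Point: its centre, 41 mm above its underside; +x from mouth to back. Lift it by its dark tower: 22 x 22 mm, centred at x = +17 mm, 37 to 82 mm above the underside; the cheeks beside it (outer faces y = +-23) rise to 44 mm. Its number says nothing of bay or strength. A sound clip drags 4 to 9 N, a weak one 1 to 2.5 N.
- clip_4_slide (a joint): jaw carriage (brass) of clip_4: 0 = back, as at the start; 0.008 m = drawn right forward, along the clip's -x, out of the mouth side; both jaws ride on it. Stiff: it moves only if pulled with over 3.5 N and stays where left. A sound clip's card draws it forward before it slips out; a weak clip's card slips out and leaves it back. Pushing a card in drives it back.
- clip_4_pin (a joint): tell-tale pin of clip_4 (brass flag before the tower): 0 = out, 0.008 m = right in; stays where left. Face at x = -6 mm; the nose of a card pushed in along +x moves it. Clip's mouth, carriage back: at x = -63 mm flared lips 13 mm apart, narrowing to spring jaws (x = -46 to -16 mm, 1.4 mm apart, 19 to 43 mm above the underside) that a 5 mm card pushes open with up to 20 N.
- card_grip (a point): test card, loose, 60 g, upright: wooden grip block 24 (x) x 14 (y) x 58 (z) mm with a stiff white blade, 5 mm thick (y), 24 mm high, level with the block's underside, along +x to a rounded nose 92.5 mm from the block's centre. Point: centre of the block, 29 mm above its underside. In a clip the underside belongs 19 mm above the clip's (25 mm above the table in the rack).
- stand_in (a point): fixed wooden card stand: a channel 17 mm wide along x with walls 14 mm high above its floor; 110 mm long. Point: on its floor (4 mm up), where the centre of the grip block's underside stands; the nose points along +x (or the other way round).
- scrap: loose grey sheet-steel scrap box, 200 (x) x 160 (y) x 40 mm tall, walls 4 mm, 0.7 kg. Origin: centre of its underside. Room for two clips standing side by side along y, both jaws (which reach 71 mm from the clip's centre when drawn forward) along x.
- nest_square_a (a point): floor centre of a square nest, 61.5 mm wide, 10 mm deep, for a clip with a square base; at (+38, +38) mm from the middle of the loose plywood tray (156 x 156 x 16 mm, 0.9 kg), 6 mm up; axes are the tray's
- nest_square_b (a point): floor centre of a square nest, 61.5 mm wide, 10 mm deep, for a clip with a square base; at (-38, -38) mm from the middle of the loose plywood tray (156 x 156 x 16 mm, 0.9 kg), 6 mm up; axes are the tray's
- nest_round_a (a point): floor centre of a round nest, 67.5 mm across, 10 mm deep, for a clip with a round base; at (+38, -38) mm from the middle of the loose plywood tray (156 x 156 x 16 mm, 0.9 kg), 6 mm up; axes are the tray's
- nest_round_b (a point): floor centre of a round nest, 67.5 mm across, 10 mm deep, for a clip with a round base; at (-38, +38) mm from the middle of the loose plywood tray (156 x 156 x 16 mm, 0.9 kg), 6 mm up; axes are the tray's
- pencil: yellow pencil, 160 mm; a bystander, to be left alone
- jar: small glass cup, 40 mm; a bystander, to be left alone
- tape: roll of tape; a bystander, to be left alone
- driver: screwdriver; a bystander, to be left alone

How it is judged:
On the way, in this order (a step that is already met when the one before it is completed fails the run):
1. every clip present has had the card pushed home (its tell-tale pin is in by more than 5 mm) (value of joint each of clip_1_pin, clip_2_pin, clip_3_pin, clip_4_pin above 0.005 m), for 0.2 s.
2. the card is back in its stand (horizontal distance between card_grip and stand_in below 0.015 m and z of card_grip in the frame of stand_in below 0.033 m and angle between card_grip's own z axis and vertical below 0.2 rad), for 0.2 s.
At the end, for the whole second after the job is handed in: Every pin is in over 5 mm; sound clips (carriage drawn over 4 mm) upright (0.08 rad), within 5 mm of the centre of a nest of their shape and 2.5 mm of its floor; weak ones inside the scrap box; card upright in its stand, within 15 mm of its point; all at rest (all of step 1 and all of step 2 and ((value of joint clip_1_slide above 0.004 m and angle between clip_1_mid's own z axis and vertical below 0.08 rad and ((horizontal distance between clip_1_mid and nest_square_a below 0.005 m and z of clip_1_mid in the frame of nest_square_a below 0.0435 m) or (horizontal distance between clip_1_mid and nest_square_b below 0.005 m and z of clip_1_mid in the frame of nest_square_b below 0.0435 m))) or (value of joint clip_1_slide below 0.004 m and x of clip_1_mid in the frame of scrap between -0.09 and 0.09 m and y of clip_1_mid in the frame of scrap between -0.07 and 0.07 m and z of clip_1_mid in the frame of scrap between 0 and 0.07 m)) and ((value of joint clip_2_slide above 0.004 m and angle between clip_2_mid's own z axis and vertical below 0.08 rad and ((horizontal distance between clip_2_mid and nest_round_a below 0.005 m and z of clip_2_mid in the frame of nest_round_a below 0.0435 m) or (horizontal distance between clip_2_mid and nest_round_b below 0.005 m and z of clip_2_mid in the frame of nest_round_b below 0.0435 m))) or (value of joint clip_2_slide below 0.004 m and x of clip_2_mid in the frame of scrap between -0.09 and 0.09 m and y of clip_2_mid in the frame of scrap between -0.07 and 0.07 m and z of clip_2_mid in the frame of scrap between 0 and 0.07 m)) and ((value of joint clip_3_slide above 0.004 m and angle between clip_3_mid's own z axis and vertical below 0.08 rad and ((horizontal distance between clip_3_mid and nest_square_a below 0.005 m and z of clip_3_mid in the frame of nest_square_a below 0.0435 m) or (horizontal distance between clip_3_mid and nest_square_b below 0.005 m and z of clip_3_mid in the frame of nest_square_b below 0.0435 m))) or (value of joint clip_3_slide below 0.004 m and x of clip_3_mid in the frame of scrap between -0.09 and 0.09 m and y of clip_3_mid in the frame of scrap between -0.07 and 0.07 m and z of clip_3_mid in the frame of scrap between 0 and 0.07 m)) and ((value of joint clip_4_slide above 0.004 m and angle between clip_4_mid's own z axis and vertical below 0.08 rad and ((horizontal distance between clip_4_mid and nest_round_a below 0.005 m and z of clip_4_mid in the frame of nest_round_a below 0.0435 m) or (horizontal distance between clip_4_mid and nest_round_b below 0.005 m and z of clip_4_mid in the frame of nest_round_b below 0.0435 m))) or (value of joint clip_4_slide below 0.004 m and x of clip_4_mid in the frame of scrap between -0.09 and 0.09 m and y of clip_4_mid in the frame of scrap between -0.07 and 0.07 m and z of clip_4_mid in the frame of scrap between 0 and 0.07 m)) and linear speed of each of clip_1, clip_2, clip_3, clip_4, card below 0.02 m/s); the robot touches nothing.
It fails at once if a bystander was moved more than 40 mm (distance of any of pencil, jar, tape, driver from where it was at the start of the episode above 0.04 m).
Of clip_1, clip_2, clip_3, clip_4 only 3 to 4 are there at a start; the rules pass over those that are not, and their reading is None.
At some moment in a run one of tray, scrap may be knocked a few centimetres aside while the robot is not near it.
It also fails if it takes over 210 s, if anything falls off the work surface, if the arm or the gripper's body presses on something with over 40 N, if the wrist force passes 120 N, or if a joint passes its speed limit or range.

## Working session

There is one attempt and no reset: what is moved stays moved. The work goes in short steps, Python scripts to look and compute and a tool call to move; the robot and the scene stay as the last step left them, time stands still between calls to the robot, and variables do not carry over. Pictures are saved under pics/ and viewed, at most 14 in all, crops included, and the job is handed in when it is done.

Besides the shell and the picture viewer there is one more tool, called after ">>>" by a JSON object that holds its "name" and its "arguments". arm_command: Moves the arm, as the interface text tells. Its arguments: {"type":"object","properties":{"steps":{"type":"array","items":{"type":"object","properties":{"x":{"type":"number"},"y":{"type":"number"},"z":{"type":"number"},"rx":{"type":"number"},"ry":{"type":"number"},"rz":{"type":"number"},"claw":{"type":"number"}}}},"squeeze":{"type":"number"}},"required":["steps"]}

```bash
mkdir -p pics; cat > h.py <<'E'
from station import *
import numpy as np, cv2
from scipy.spatial.transform import Rotation as Ro
def save(p,n): cv2.imwrite('pics/'+n+'.png',cv2.cvtColor(p['img'],cv2.COLOR_RGB2BGR))
def cloud(p,s=None):
    K=np.array(p['intrinsics']);z=p['z_map'];v,u=np.indices(z.shape)
    c=np.stack([(u-K[0,2])/K[0,0]*z,(v-K[1,2])/K[1,1]*z,z],-1)
    if 'R' in p: return (c-np.array(p['t']))@np.array(p['R'])
    T=np.array(p['tool_from_camera']);R=rot(s)
    return (c@T[:3,:3].T+T[:3,3])@R.T+np.array(s['tcp_pos'])
def rot(s):
    r=np.array(s['ee_rot']); return r if r.shape==(3,3) else Ro.from_euler('xyz',r).as_matrix()
def go(x,y,z,s=None):
    s=s or observe(); return np.round(rot(s).T@(np.array([x,y,z])-s['tcp_pos'])*1000,1)
E
python3 - <<'E'
from h import *
s=observe();print({k:np.round(v,3) for k,v in s.items()})
for c in('top','side'):
    p=camera(c);save(p,c+'0')
    for n in ['rack','clip_1_mid','clip_2_mid','card_grip','stand_in','scrap','nest_square_a','nest_round_a','pencil','jar','tape','driver']:
        print(c,n,[(np.round(d['at'],3).tolist(),round(d['score'],2)) for d in place_of(n,p)[:5]])
E
```

```text
{'time': np.float64(0.0), 'joint_pos': array([ 1.01 ,  0.277,  1.506, -0.   ,  1.361, -0.121]), 'joint_velocities': array([-0.001,  0.   ,  0.   ,  0.001, -0.001,  0.001]), 'tau': array([-2.0000e-03, -4.1676e+01, -2.4581e+01, -0.0000e+00,  1.1000e-02,
       -0.0000e+00]), 'tcp_pos': array([0.245, 0.52 , 0.23 ]), 'ee_rot': array([-3.14 , -0.   ,  2.702]), 'force': array([ 0.07 ,  0.2  , -0.191]), 'ft_torque': array([0.021, 0.001, 0.025]), 'grip_force': np.float64(0.0), 'finger_gap': np.float64(0.086)}
top rack [([0.648, -0.009, 0.002], 0.84)]
top clip_1_mid [([0.649, -0.046, 0.045], 0.79)]
top clip_2_mid [([0.647, 0.03, 0.047], 0.78), ([0.336, 0.123, 0.002], 0.63)]
top card_grip [([0.45, 0.064, 0.034], 0.65)]
top stand_in [([0.457, 0.062, 0.006], 0.85)]
top scrap [([0.469, -0.341, 0.004], 0.86)]
top nest_square_a [([0.439, 0.298, 0.005], 0.94), ([0.528, 0.347, 0.012], 0.81)]
top nest_round_a [([0.459, 0.372, 0.009], 0.62), ([0.512, 0.278, 0.008], 0.57)]
top pencil [([0.338, 0.127, 0.0], 0.56)]
top jar [([0.373, -0.143, 0.001], 0.5)]
top tape [([0.75, 0.068, -0.003], 0.83)]
top driver [([0.794, -0.138, 0.001], 0.86)]
side rack [([0.648, -0.01, 0.002], 0.58)]
side clip_1_mid [([0.651, -0.046, 0.05], 0.73)]
side clip_2_mid [([0.647, 0.028, 0.046], 0.87), ([0.448, 0.061, 0.004], 0.34)]
side card_grip [([0.453, 0.062, 0.034], 0.86)]
side stand_in []
side scrap [([0.471, -0.34, -0.002], 0.86)]
side nest_square_a [([0.44, 0.299, 0.009], 0.96), ([0.531, 0.348, 0.009], 0.66)]
side nest_round_a [([0.438, 0.3, 0.006], 0.73), ([0.507, 0.282, 0.003], 0.62), ([0.46, 0.371, 0.007], 0.59), ([0.792, -0.14, -0.002], 0.54)]
side pencil [([0.336, 0.127, -0.0], 0.58)]
side jar [([0.373, -0.141, -0.001], 0.84), ([0.643, 0.109, 0.05], 0.5)]
side tape [([0.752, 0.066, 0.0], 0.79)]
side driver [([0.79, -0.14, -0.004], 0.64)]
```

View pics/top0.png

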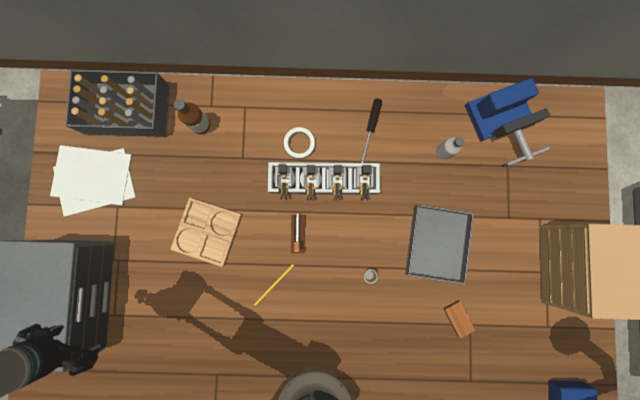

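View pics/side0.png

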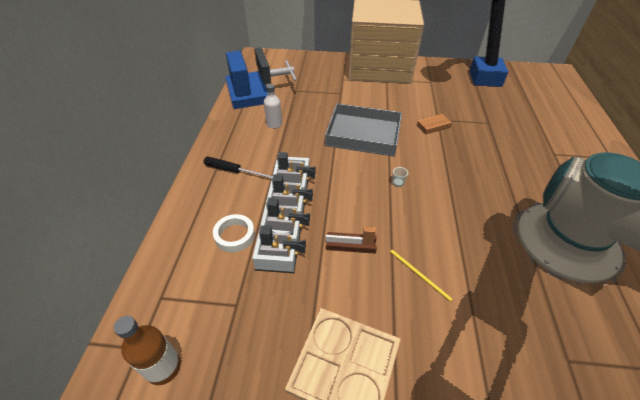

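>>> {"name": "arm_command", "arguments": {"steps": [{"x": -425, "y": -340, "z": -150, "rz": -25.2}, {"x": -425, "y": -340, "z": -150, "rz": -25.2}, {"x": -425, "y": -340, "z": -150, "rz": -25.2}, {"x": -425, "y": -340, "z": -150, "rz": -25.2}, {"x": -425, "y": -340, "z": -150, "rz": -25.2}, {"x": -425, "y": -340, "z": -150, "rz": -25.2}, {"x": -425, "y": -340, "z": -150, "rz": -25.2}, {"x": -425, "y": -340, "z": -150, "rz": -25.2}, {"x": -425, "y": -340, "z": -150, "rz": -25.2}, {"x": -425, "y": -340, "z": -150, "rz": -25.2}]}}

```text
$.steps[0]: bad value
```

>>> {"name": "arm_command", "arguments": {"steps": [{"x": 0}, {"x": 0}, {"x": 0}]}}

```text
$.steps[0]: bad value
```

```bash
python3 - <<'E'
from h import *
s=observe();print(np.round(s['tcp_pos'],4),np.round(s['ee_rot'],4),s['time'])
p=camera('wrist');save(p,'w1');np.save('w1.npy',cloud(p,s))
print(np.round(p['tool_from_camera'],3))
for n in ['rack','clip_1_mid','clip_2_mid','card_grip','stand_in']:
    print(n,[(np.round(d['at'],3).tolist(),round(d['score'],2)) for d in place_of(n,p)[:5]])
c=cloud(p,s)
def rect(m,l):
    q=c[m][:,:2].astype(np.float32); print(l,len(q),np.round(cv2.minAreaRect(q),4) if 0 else cv2.minAreaRect(q*1000), np.median(q,0))
z=c[...,2]
t=(z>.082)&(z<.095)&(p['z_map']>0)
n,L,st,ce=cv2.connectedComponentsWithStats(t.astype(np.uint8))
for i in range(1,n):
    if st[i,4]>40: rect(L==i,'tower %d z %.4f'%(i,np.median(z[L==i])))
rect((abs(c[...,0]-.45)<.06)&(abs(c[...,1]-.063)<.05)&(z>.055)&(z<.075),'block')
rect((abs(c[...,0]-.48)<.1)&(abs(c[...,1]-.063)<.05)&(z>.023)&(z<.034),'blade')
rect((abs(c[...,0]-.65)<.08)&(abs(c[...,1])<.2)&(z>.04)&(z<.048),'rackwall')
E
```

```text
[0.2448 0.5203 0.2313] [ 3.1415 -0.      2.7018] 1.3
[[ 0.    -0.954 -0.301  0.077]
 [ 1.     0.     0.001 -0.001]
 [-0.    -0.301  0.954 -0.142]
 [ 0.     0.     0.     1.   ]]
rack [([0.455, 0.372, 0.006], 0.44)]
clip_1_mid []
clip_2_mid []
card_grip []
stand_in []
tower 2 z 0.0891 201 ((210.10333251953125, 584.2359619140625), (8.477227210998535, 100.64105224609375), 85.22721099853516) [0.21026523 0.5841768 ]
block 0 ((0.0, 0.0), (0.0, 0.0), 0.0) [nan nan]
blade 0 ((0.0, 0.0), (0.0, 0.0), 0.0) [nan nan]
rackwall 0 ((0.0, 0.0), (0.0, 0.0), 0.0) [nan nan]
  return _methods._mean(a, axis=axis, dtype=dtype,
  ret = um.true_divide(
```

View pics/w1.png

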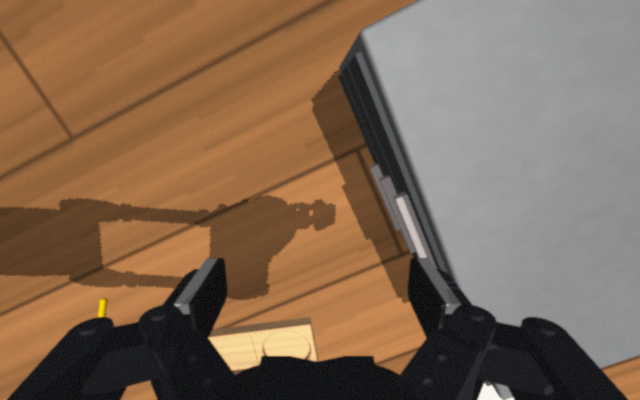

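>>> {"name": "arm_command", "arguments": {"steps": [{"x": -425, "y": -340, "z": -150, "rx": 0, "ry": 0, "rz": -25.2, "claw": 1}, {"x": -425, "y": -340, "z": -150, "rx": 0, "ry": 0, "rz": -25.2, "claw": 1}, {"x": -425, "y": -340, "z": -150, "rx": 0, "ry": 0, "rz": -25.2, "claw": 1}, {"x": -425, "y": -340, "z": -150, "rx": 0, "ry": 0, "rz": -25.2, "claw": 1}, {"x": -425, "y": -340, "z": -150, "rx": 0, "ry": 0, "rz": -25.2, "claw": 1}, {"x": -425, "y": -340, "z": -150, "rx": 0, "ry": 0, "rz": -25.2, "claw": 1}, {"x": -425, "y": -340, "z": -150, "rx": 0, "ry": 0, "rz": -25.2, "claw": 1}, {"x": -425, "y": -340, "z": -150, "rx": 0, "ry": 0, "rz": -25.2, "claw": 1}, {"x": -425, "y": -340, "z": -150, "rx": 0, "ry": 0, "rz": -25.2, "claw": 1}, {"x": -425, "y": -340, "z": -150, "rx": 0, "ry": 0, "rz": -25.2, "claw": 1}]}}

```text
time: 2.6
tcp_pos: [0.4543, 0.0925, 0.363]
ee_rot: [3.141, 0.001, 3.142]
force: [1.0, 1.0, 0.4]
finger_gap: 0.0855
grip_force: 0.0
```

```bash
cat > look.py <<'E'
from h import *
import sys
nm=sys.argv[1]
s=observe();print(np.round(s['tcp_pos'],4),np.round(s['ee_rot'],4),s['time'])
p=camera('wrist');save(p,nm)
for n in ['rack','clip_1_mid','clip_2_mid','card_grip','stand_in']:
    print(n,[(np.round(d['at'],3).tolist(),round(d['score'],2)) for d in place_of(n,p)[:5]])
c=cloud(p,s);np.save(nm+'.npy',c)
def rect(m,l):
    q=c[m][:,:2].astype(np.float32)
    if len(q): print(l,len(q), np.round(sum([list(a) if isinstance(a,tuple) else [a] for a in cv2.minAreaRect(q*1000)],[]),1), np.round(np.median(q,0),4))
z=c[...,2]
t=(z>.082)&(z<.095)&(p['z_map']>0)
n,L,st,ce=cv2.connectedComponentsWithStats(t.astype(np.uint8))
for i in range(1,n):
    if st[i,4]>40: rect(L==i,'tower %d z %.4f'%(i,np.median(z[L==i])))
rect((abs(c[...,0]-.45)<.06)&(abs(c[...,1]-.063)<.05)&(z>.055)&(z<.075),'block')
rect((abs(c[...,0]-.48)<.1)&(abs(c[...,1]-.063)<.05)&(z>.023)&(z<.034),'blade')
rect((abs(c[...,0]-.65)<.08)&(abs(c[...,1])<.2)&(z>.04)&(z<.048),'rackwall')
E
python3 look.py w2
```

```text
[0.4543 0.0925 0.363 ] [3.1412e+00 1.1000e-03 3.1415e+00] 2.6
rack [([0.645, -0.008, -0.004], 0.91), ([0.533, 0.35, 0.009], 0.5)]
clip_1_mid [([0.647, -0.042, 0.048], 0.84)]
clip_2_mid [([0.644, 0.031, 0.041], 0.83), ([0.468, -0.341, 0.002], 0.59)]
card_grip [([0.448, 0.058, 0.03], 0.96)]
stand_in [([0.51, 0.278, 0.006], 0.73), ([0.454, 0.061, 0.001], 0.65)]
tower 1 z 0.0876 193 [6.617e+02 1.055e+02 2.310e+01 2.020e+01 2.000e-01] [0.6602 0.1062]
tower 2 z 0.0874 147 [664.8 -43.3  22.3  18.9   1.1] [ 0.6645 -0.041 ]
tower 3 z 0.0875 209 [662.7  28.6  21.6  22.8  89.3] [0.6616 0.029 ]
tower 5 z 0.0881 374 [ 734.6 -353.7   44.3   28.8   38. ] [ 0.7285 -0.3485]
tower 7 z 0.0882 352 [761.9 575.8  99.9   7.4  89.6] [0.7604 0.5736]
tower 9 z 0.0883 97 [786.6 574.3  10.9  17.6  54.3] [0.784  0.5722]
tower 14 z 0.0892 53 [847.  643.    9.2  17.4  64.1] [0.8472 0.6408]
tower 15 z 0.0871 100 [ 855.6 -452.3   24.8    5.7   23.3] [ 0.8581 -0.4511]
block 179 [451.   61.   24.6  14.1   0.7] [0.4503 0.0611]
blade 168 [490.9  64.  104.2  11.8   2.6] [0.5012 0.0623]
rackwall 2476 [636.   -9.9 104.9 314.6   1.1] [ 0.6233 -0.0064]
```

View pics/w2.png

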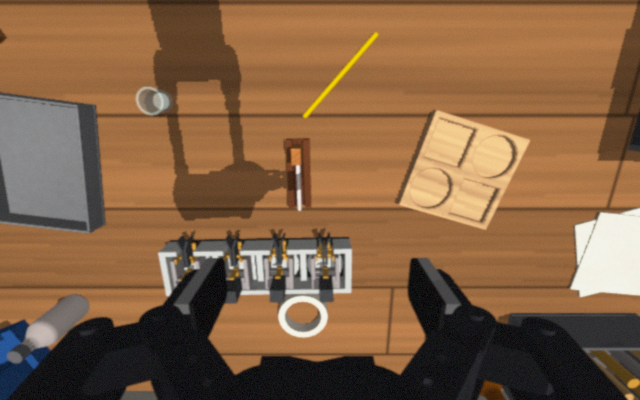

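>>> {"name": "arm_command", "arguments": {"steps": [{"x": 4, "y": -31, "z": 240, "rx": 0, "ry": 0, "rz": -1.1, "claw": 1}, {"x": 4, "y": -31, "z": 240, "rx": 0, "ry": 0, "rz": -1.1, "claw": 1}, {"x": 4, "y": -31, "z": 240, "rx": 0, "ry": 0, "rz": -1.1, "claw": 1}, {"x": 4, "y": -31, "z": 240, "rx": 0, "ry": 0, "rz": -1.1, "claw": 1}, {"x": 4, "y": -31, "z": 240, "rx": 0, "ry": 0, "rz": -1.1, "claw": 1}, {"x": 4, "y": -31, "z": 240, "rx": 0, "ry": 0, "rz": -1.1, "claw": 1}, {"x": 4, "y": -31, "z": 240, "rx": 0, "ry": 0, "rz": -1.1, "claw": 1}, {"x": 4, "y": -31, "z": 240, "rx": 0, "ry": 0, "rz": -1.1, "claw": 1}]}}

```text
time: 3.7
tcp_pos: [0.4519, 0.0643, 0.1244]
ee_rot: [3.141, 0.005, -3.121]
force: [-0.6, -1.0, 1.4]
finger_gap: 0.0852
grip_force: 0.0
```

```bash
python3 look.py w3; python3 -c "
from h import *;s=observe();print(s['time'],np.round(s['tcp_pos'],4),np.round(s['ee_rot'],4),go(.4505,.061,.023))"
```

```text
[0.4519 0.0643 0.1244] [ 3.1414  0.0049 -3.1209] 3.7
rack [([0.646, -0.006, -0.002], 0.95)]
clip_1_mid []
clip_2_mid [([0.644, -0.009, -0.005], 0.74), ([0.439, 0.296, 0.005], 0.67)]
card_grip [([0.452, 0.058, 0.029], 0.81)]
stand_in [([0.458, 0.062, 0.001], 0.59)]
block 675 [450.1  61.5  23.7  13.5   1.3] [0.4491 0.0614]
blade 476 [490.8  59.6  13.5 105.2  88.5] [0.503  0.0622]
rackwall 464 [604.2  19.1  43.7 251.4   9.2] [0.6027 0.0232]
4.0 [0.4506 0.0635 0.1232] [ 3.1416e+00  2.4000e-03 -3.1222e+00] [  0.4  -2.5 100.2]
```

View pics/w3.png

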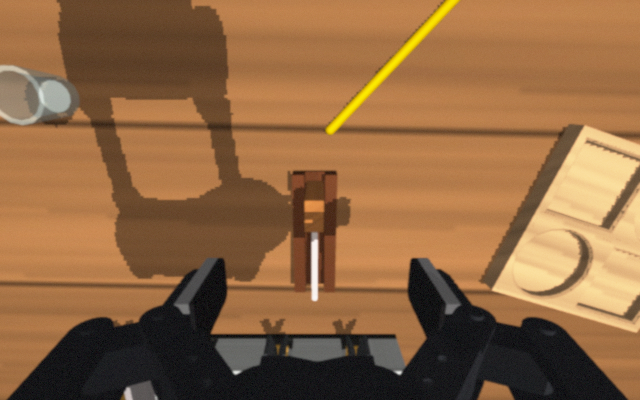

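>>> {"name": "arm_command", "arguments": {"squeeze": 80, "steps": [{"x": 0, "y": -2, "z": 50, "rx": 0, "ry": 0, "rz": 0, "claw": 1}, {"x": 0, "y": -2, "z": 85, "rx": 0, "ry": 0, "rz": 0, "claw": 1}, {"x": 0, "y": -2, "z": 100, "rx": 0, "ry": 0, "rz": 0, "claw": 1}, {"x": 0, "y": -2, "z": 100, "rx": 0, "ry": 0, "rz": 0, "claw": -0.3}, {"x": 0, "y": -2, "z": 100, "rx": 0, "ry": 0, "rz": 0, "claw": -0.6}, {"x": 0, "y": -2, "z": 100, "rx": 0, "ry": 0, "rz": 0, "claw": -1}, {"x": 0, "y": -2, "z": 100, "rx": 0, "ry": 0, "rz": 0, "claw": -1}, {"x": 0, "y": -2, "z": 100, "rx": 0, "ry": 0, "rz": 0, "claw": -1}, {"x": 0, "y": -2, "z": 100, "rx": 0, "ry": 0, "rz": 0, "claw": -1}, {"x": 0, "y": -2, "z": 100, "rx": 0, "ry": 0, "rz": 0, "claw": -1}]}}

```text
time: 5.0
tcp_pos: [0.4508, 0.0614, 0.0232]
ee_rot: [-3.142, 0.002, -3.122]
force: [-0.8, -0.4, 5.8]
finger_gap: 0.0132
grip_force: 78.0
```

>>> {"name": "arm_command", "arguments": {"steps": [{"x": 0, "y": 0, "z": -40, "rx": 0, "ry": 0, "rz": 0, "claw": -1}, {"x": 0, "y": 0, "z": -90, "rx": 0, "ry": 0, "rz": 0, "claw": -1}, {"x": 0, "y": 0, "z": -120, "rx": 0, "ry": 0, "rz": 0, "claw": -1}, {"x": 0, "y": 0, "z": -120, "rx": 0, "ry": 0, "rz": 0, "claw": -1}, {"x": 0, "y": 0, "z": -120, "rx": 0, "ry": 0, "rz": 0, "claw": -1}, {"x": 0, "y": 0, "z": -120, "rx": 0, "ry": 0, "rz": 0, "claw": -1}]}}

```text
time: 5.6
tcp_pos: [0.4486, 0.0614, 0.1408]
ee_rot: [3.141, -0.003, -3.122]
force: [-0.2, 0.9, -0.6]
finger_gap: 0.0131
grip_force: 77.8
```

```bash
python3 - <<'E'
from h import *
s=observe();print({k:np.round(s[k],4) for k in('tcp_pos','ee_rot','time','finger_gap','force')})
p=camera('wrist');c=cloud(p,s);save(p,'w4');np.save('w4.npy',c);print(p['intrinsics'])
K=np.array(p['intrinsics']);r=rot(s);T=np.array(p['tool_from_camera'])
for n in ['card_grip','clip_1_mid','clip_2_mid','rack']:
    print(n,[(np.round(d['at'],4).tolist(),round(d['score'],2)) for d in place_of(n,p)[:5]])
z=c[...,2];d=c-s['tcp_pos']
for nm,lo,hi in(('blade',-.035,.03),('top',.02,.06)):
    m=(z-s['tcp_pos'][2]>lo)&(z-s['tcp_pos'][2]<hi)&(abs(d[...,1])<.012)&(d[...,0]>-.03)&(d[...,0]<.11)&(p['z_map']>0)
    q=d[m]*1000
    if len(q):print(nm,len(q),q.min(0).round(1),q.max(0).round(1),np.median(q,0).round(1))
E
```

```text
{'tcp_pos': array([0.4486, 0.0614, 0.1408]), 'ee_rot': array([ 3.1414e+00, -2.9000e-03, -3.1224e+00]), 'time': np.float64(5.6), 'finger_gap': np.float64(0.0131), 'force': array([-0.1811,  0.8629, -0.6128])}
[[313.04298064   0.         316.97607612]
 [  0.         313.04298064 201.2953344 ]
 [  0.           0.           1.        ]]
card_grip [([0.4509, 0.0584, 0.1438], 0.92), ([0.5313, 0.3508, 0.01], 0.73), ([0.3751, -0.1414, 0.0009], 0.26)]
clip_1_mid [([0.6482, -0.0412, 0.0487], 0.6)]
clip_2_mid []
rack []
blade 2242 [-13. -12. -19.] [58.2 12.  30. ] [-11.9  -0.   12.2]
top 4689 [-14.4 -12.   20. ] [12.1 12.  59.7] [-9.4 -0.1 38. ]
```

View pics/w4.png

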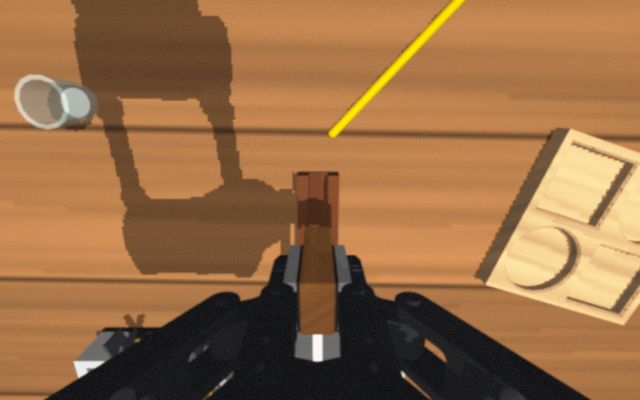

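```bash
python3 - <<'E'
from h import *
c2=np.load('w2.npy')
p=camera('top');ct=cloud(p)
for l,c in(('w2',c2),('top',ct)):
  for y0 in(.105,.029,-.044,-.121):
    for nm,xa,xb,za,zb in(('lips',.57,.592,.02,.06),('jaw',.592,.604,.02,.06),('tower',.64,.685,.08,.094)):
        m=(c[...,0]>xa)&(c[...,0]<xb)&(abs(c[...,1]-y0)<.028)&(c[...,2]>za)&(c[...,2]<zb)
        q=c[m]*1000
        if len(q):print(l,y0,nm,len(q),'min',q.min(0).round(1),'max',q.max(0).round(1),'mean',q.mean(0).round(1))
E
```

```text
w2 0.105 lips 70 min [581.4  93.9  24.1] max [591.7 112.2  50. ] mean [586.2 102.9  40.3]
w2 0.105 jaw 141 min [592.9  77.1  21.4] max [604. 133.  50.] mean [601.1 110.3  37.4]
w2 0.105 tower 201 min [650.1  95.4  80.3] max [673.3 115.7  89.5] mean [659.9 105.6  87. ]
w2 0.029 lips 69 min [582.1  19.2  25.5] max [591.9  38.4  50.5] mean [586.5  27.5  40.5]
w2 0.029 jaw 72 min [592.5  23.5  20.4] max [604.   56.4  50.4] mean [598.9  31.   41.1]
w2 0.029 tower 222 min [650.9  17.7  80.7] max [674.1  39.4  89.8] mean [661.3  28.9  86.8]
w2 -0.044 lips 68 min [584.8 -57.3  24.4] max [591.7 -37.7  49.9] mean [587.8 -48.3  39.5]
w2 -0.044 jaw 92 min [592.  -53.5  20.2] max [604.  -37.1  50.3] mean [598.1 -46.9  40.3]
w2 -0.044 tower 160 min [653.6 -52.6  80. ] max [675.9 -33.7  89.5] mean [664.1 -41.   86.6]
w2 -0.121 lips 57 min [ 586.8 -133.4   24.4] max [ 591.7 -114.7   50.4] mean [ 589.1 -123.9   39.2]
w2 -0.121 jaw 108 min [ 592.  -132.5   24.2] max [ 603.8 -116.    49.9] mean [ 597.4 -125.    40.3]
w2 -0.121 tower 2 min [ 656.3 -134.2   86.4] max [ 657.3 -133.1   87.6] mean [ 656.8 -
[... 437 characters left out ...]
51.7] mean [599.7  32.9  43.5]
top 0.029 tower 74 min [651.   18.   80.5] max [673.1  39.8  91.8] mean [662.   28.8  87.3]
top -0.044 lips 12 min [584.9 -55.2  26.5] max [591.7 -37.3  52.7] mean [588.1 -47.2  43.7]
top -0.044 jaw 16 min [594.2 -52.1  23.2] max [603.2 -37.9  52.3] mean [599.5 -45.8  41.9]
top -0.044 tower 77 min [653.1 -55.4  80.6] max [675.4 -33.4  92.2] mean [664.1 -44.5  87.2]
top -0.121 lips 9 min [ 587.  -132.1   25.9] max [ 591.5 -115.2   51. ] mean [ 589.8 -124.5   42.8]
top -0.121 jaw 18 min [ 592.7 -129.8   27.7] max [ 603.4 -117.2   51.2] mean [ 598.2 -124.3   42. ]
top -0.121 tower 77 min [ 655.6 -134.1   80.2] max [ 677.9 -112.    91.4] mean [ 666.6 -123.    87.4]
```

>>> {"name": "arm_command", "arguments": {"steps": [{"x": -24, "y": 40, "z": 0, "rx": 0, "ry": 0, "rz": 0, "claw": -1}, {"x": -24, "y": 40, "z": 50, "rx": 0, "ry": 0, "rz": 0, "claw": -1}, {"x": -24, "y": 40, "z": 96, "rx": 0, "ry": 0, "rz": 0, "claw": -1}, {"x": -24, "y": 40, "z": 99, "rx": 0, "ry": 0, "rz": 0, "claw": -1}, {"x": -24, "y": 40, "z": 99, "rx": 0, "ry": 0, "rz": 0, "claw": -1}, {"x": -24, "y": 40, "z": 99, "rx": 0, "ry": 0, "rz": 0, "claw": -1}, {"x": -24, "y": 40, "z": 99, "rx": 0, "ry": 0, "rz": 0, "claw": -1}, {"x": -24, "y": 40, "z": 99, "rx": 0, "ry": 0, "rz": 0, "claw": -1}]}}

```text
time: 6.7
tcp_pos: [0.4746, 0.1018, 0.0449]
ee_rot: [3.141, 0.004, -3.123]
force: [0.8, -0.5, -0.1]
finger_gap: 0.013
grip_force: 78.1
```

```bash
python3 - <<'E'
from h import *
s=observe();print({k:np.round(s[k],4) for k in('tcp_pos','ee_rot','time','finger_gap','force')},go(.474,.101,.044,s))
p=camera('side');cv2.imwrite('pics/s5.png',cv2.cvtColor(cv2.resize(p['img'][130:290,220:420],(800,640))[:600],cv2.COLOR_RGB2BGR))
E
```

```text
{'tcp_pos': array([0.4746, 0.1018, 0.0449]), 'ee_rot': array([ 3.1413,  0.0039, -3.1227]), 'time': np.float64(6.7), 'finger_gap': np.float64(0.013), 'force': array([ 0.8283, -0.4799, -0.0778])} [ 0.6 -0.8  0.9]
```

View pics/s5.png

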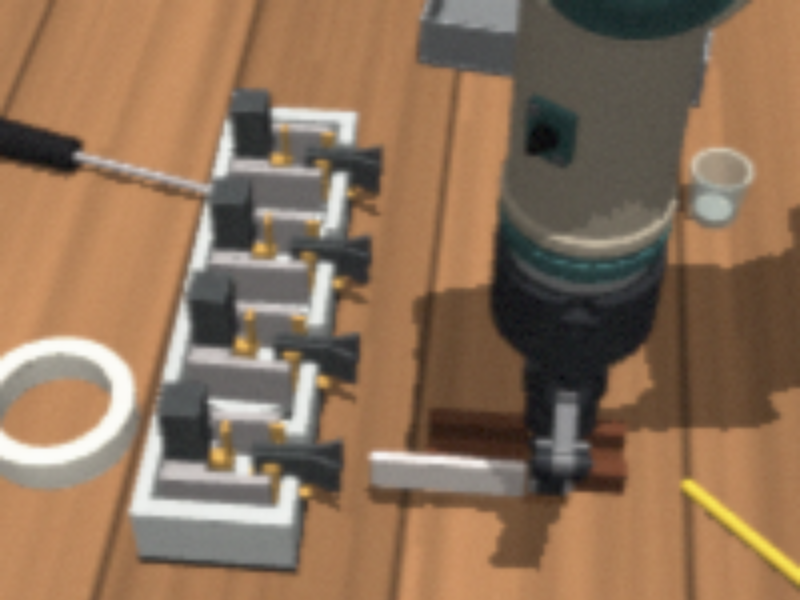

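>>> {"name": "arm_command", "arguments": {"steps": [{"x": -10, "y": 0, "z": 0, "rx": 0, "ry": 0, "rz": 0, "claw": -1}, {"x": -20, "y": 0, "z": 0, "rx": 0, "ry": 0, "rz": 0, "claw": -1}, {"x": -30, "y": 0, "z": 0, "rx": 0, "ry": 0, "rz": 0, "claw": -1}, {"x": -40, "y": 0, "z": 0, "rx": 0, "ry": 0, "rz": 0, "claw": -1}, {"x": -50, "y": 0, "z": 0, "rx": 0, "ry": 0, "rz": 0, "claw": -1}, {"x": -58, "y": 0, "z": 0, "rx": 0, "ry": 0, "rz": 0, "claw": -1}, {"x": -64, "y": 0, "z": 0, "rx": 0, "ry": 0, "rz": 0, "claw": -1}, {"x": -68, "y": 0, "z": 0, "rx": 0, "ry": 0, "rz": 0, "claw": -1}, {"x": -70, "y": 0, "z": 0, "rx": 0, "ry": 0, "rz": 0, "claw": -1}, {"x": -70, "y": 0, "z": 0, "rx": 0, "ry": 0, "rz": 0, "claw": -1}]}}

```text
time: 7.75
tcp_pos: [0.5436, 0.1032, 0.0431]
ee_rot: [3.141, 0.001, -3.122]
force: [1.4, 0.1, -1.5]
finger_gap: 0.0133
grip_force: 78.1
```

>>> {"name": "arm_command", "arguments": {"steps": [{"x": -3, "y": 0, "z": 0, "rx": 0, "ry": 0, "rz": 0, "claw": -1}, {"x": -5, "y": 0, "z": 0, "rx": 0, "ry": 0, "rz": 0, "claw": -1}, {"x": -7, "y": 0, "z": 0, "rx": 0, "ry": 0, "rz": 0, "claw": -1}, {"x": -8, "y": 0, "z": 0, "rx": 0, "ry": 0, "rz": 0, "claw": -1}, {"x": -9, "y": 0, "z": 0, "rx": 0, "ry": 0, "rz": 0, "claw": -1}, {"x": -9, "y": 0, "z": 0, "rx": 0, "ry": 0, "rz": 0, "claw": -1}, {"x": -9, "y": 0, "z": 0, "rx": 0, "ry": 0, "rz": 0, "claw": -1}]}}

```text
time: 8.45
tcp_pos: [0.5521, 0.1034, 0.043]
ee_rot: [3.141, -0.0, -3.122]
force: [-2.7, 0.8, -0.7]
finger_gap: 0.0129
grip_force: 78.2
```

>>> {"name": "arm_command", "arguments": {"steps": [{"x": -1, "y": 0, "z": -1, "rx": 0, "ry": 0, "rz": 0, "claw": -1}, {"x": -2, "y": 0, "z": -1, "rx": 0, "ry": 0, "rz": 0, "claw": -1}, {"x": -3, "y": 0, "z": -1, "rx": 0, "ry": 0, "rz": 0, "claw": -1}, {"x": -3, "y": 0, "z": -1, "rx": 0, "ry": 0, "rz": 0, "claw": -1}]}}

```text
time: 8.85
tcp_pos: [0.5553, 0.1034, 0.044]
ee_rot: [3.142, -0.0, -3.122]
force: [-2.1, 0.9, -1.8]
finger_gap: 0.0132
grip_force: 78.2
```

>>> {"name": "arm_command", "arguments": {"steps": [{"x": -1, "y": 0, "z": 0, "rx": 0, "ry": 0, "rz": 0, "claw": -1}, {"x": -2, "y": 0, "z": 0, "rx": 0, "ry": 0, "rz": 0, "claw": -1}, {"x": -2, "y": 0, "z": 0, "rx": 0, "ry": 0, "rz": 0, "claw": -1}, {"x": -2, "y": 0, "z": 0, "rx": 0, "ry": 0, "rz": 0, "claw": -1}]}}

```text
time: 9.25
tcp_pos: [0.5558, 0.1034, 0.044]
ee_rot: [-3.142, -0.003, -3.122]
force: [-5.3, 0.0, 0.4]
finger_gap: 0.0129
grip_force: 78.2
```

```bash
python3 - <<'E'
from h import *
s=observe();print({k:np.round(s[k],4) for k in('tcp_pos','ee_rot','time','finger_gap','force')})
p=camera('side');save(p,'s6f');cv2.imwrite('pics/s6.png',cv2.cvtColor(cv2.resize(p['img'][150:280,240:380],(646,600)),cv2.COLOR_RGB2BGR))
c=cloud(p)
m=(c[...,0]>.64)&(c[...,0]<.69)&(abs(c[...,1]-.105)<.03)&(c[...,2]>.082)&(c[...,2]<.094);q=c[m]*1000;print(q.min(0),q.max(0),q.mean(0))
E
```

```text
{'tcp_pos': array([0.5558, 0.1034, 0.044 ]), 'ee_rot': array([-3.1416e+00, -2.7000e-03, -3.1223e+00]), 'time': np.float64(9.25), 'finger_gap': np.float64(0.0129), 'force': array([-5.2977,  0.016 ,  0.3994])}
[651.71945494  94.0310799   82.01436965] [673.91849884 118.01559521  91.07906241] [662.46841098 107.57382005  87.75172711]
```

View pics/s6.png

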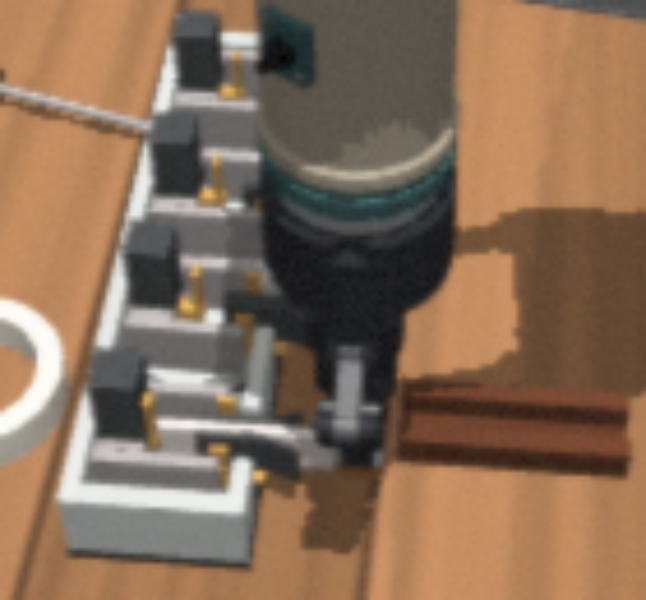

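>>> {"name": "arm_command", "arguments": {"steps": [{"x": 2, "y": 0, "z": 0, "rx": 0, "ry": 0, "rz": 0, "claw": -1}, {"x": 4, "y": 0, "z": 0, "rx": 0, "ry": 0, "rz": 0, "claw": -1}, {"x": 6, "y": 0, "z": 0, "rx": 0, "ry": 0, "rz": 0, "claw": -1}, {"x": 8, "y": 0, "z": 0, "rx": 0, "ry": 0, "rz": 0, "claw": -1}]}}

```text
time: 9.7
tcp_pos: [0.551, 0.1033, 0.0448]
ee_rot: [3.141, 0.004, -3.122]
force: [1.2, 0.4, -0.2]
finger_gap: 0.0129
grip_force: 78.2
```

>>> {"name": "arm_command", "arguments": {"steps": [{"x": 3, "y": 0, "z": 0, "rx": 0, "ry": 0, "rz": 0, "claw": -1}, {"x": 6, "y": 0, "z": 0, "rx": 0, "ry": 0, "rz": 0, "claw": -1}, {"x": 9, "y": 0, "z": 0, "rx": 0, "ry": 0, "rz": 0, "claw": -1}, {"x": 12, "y": 0, "z": 0, "rx": 0, "ry": 0, "rz": 0, "claw": -1}]}}

```text
time: 10.1
tcp_pos: [0.537, 0.103, 0.0441]
ee_rot: [3.142, 0.0, -3.122]
force: [0.9, 0.1, -1.2]
finger_gap: 0.0131
grip_force: 78.1
```

>>> {"name": "arm_command", "arguments": {"steps": [{"x": 3, "y": 0, "z": 0, "rx": 0, "ry": 0, "rz": 0, "claw": -1}, {"x": 6, "y": 0, "z": 0, "rx": 0, "ry": 0, "rz": 0, "claw": -1}]}}

```text
time: 10.3
tcp_pos: [0.531, 0.1029, 0.0441]
ee_rot: [3.142, 0.0, -3.122]
force: [0.8, -0.6, -0.1]
finger_gap: 0.0128
grip_force: 78.1
```

>>> {"name": "arm_command", "arguments": {"steps": [{"x": 8, "y": 0, "z": 0, "rx": 0, "ry": 0, "rz": 0, "claw": -1}, {"x": 18, "y": 0, "z": 0, "rx": 0, "ry": 0, "rz": 0, "claw": -1}, {"x": 28, "y": 0, "z": 0, "rx": 0, "ry": 0, "rz": 0, "claw": -1}, {"x": 38, "y": 0, "z": 0, "rx": 0, "ry": 0, "rz": 0, "claw": -1}, {"x": 48, "y": 0, "z": 0, "rx": 0, "ry": 0, "rz": 0, "claw": -1}, {"x": 58, "y": 0, "z": 0, "rx": 0, "ry": 0, "rz": 0, "claw": -1}, {"x": 60, "y": 0, "z": 0, "rx": 0, "ry": 0, "rz": 0, "claw": -1}, {"x": 60, "y": 0, "z": 0, "rx": 0, "ry": 0, "rz": 0, "claw": -1}]}}

```text
time: 11.1
tcp_pos: [0.4709, 0.1018, 0.0442]
ee_rot: [3.142, 0.0, -3.122]
force: [0.6, 0.1, -0.6]
finger_gap: 0.0132
grip_force: 78.1
```

```bash
cat > chk.py <<'E'
from h import *
import sys
y0=float(sys.argv[1]);yn=float(sys.argv[2])
s=observe();print({k:np.round(s[k],4) for k in('tcp_pos','ee_rot','time','finger_gap','force')})
p=camera('side')
if len(sys.argv)>3: cv2.imwrite('pics/%s.png'%sys.argv[3],cv2.cvtColor(cv2.resize(p['img'][150:280,240:380],(646,600)),cv2.COLOR_RGB2BGR))
for l,p in(('side',p),('top',camera('top'))):
  c=cloud(p)
  for nm,xa,xb,za,zb in(('lips',.56,.595,.02,.055),('tower',.64,.69,.08,.094)):
    m=(c[...,0]>xa)&(c[...,0]<xb)&(abs(c[...,1]-y0)<.028)&(c[...,2]>za)&(c[...,2]<zb)
    q=c[m]*1000
    if len(q):print(l,nm,len(q),'min',q.min(0).round(1),'max',q.max(0).round(1))
# next entry: nose 15 before lips, tcp world target
E
python3 chk.py .105 0 s7
```

```text
{'tcp_pos': array([0.4709, 0.1018, 0.0442]), 'ee_rot': array([ 3.1415e+00,  2.0000e-04, -3.1223e+00]), 'time': np.float64(11.1), 'finger_gap': np.float64(0.0132), 'force': array([ 0.5776,  0.1088, -0.5565])}
side lips 98 min [560.3  94.6  23.6] max [594.9 113.6  51.7]
side tower 121 min [651.3  95.4  80.5] max [672.9 118.1  90.7]
top lips 20 min [561.6  94.9  22.9] max [594.8 111.2  52.2]
top tower 63 min [650.6  96.1  83.3] max [670.5 115.8  92. ]
```

View pics/s7.png

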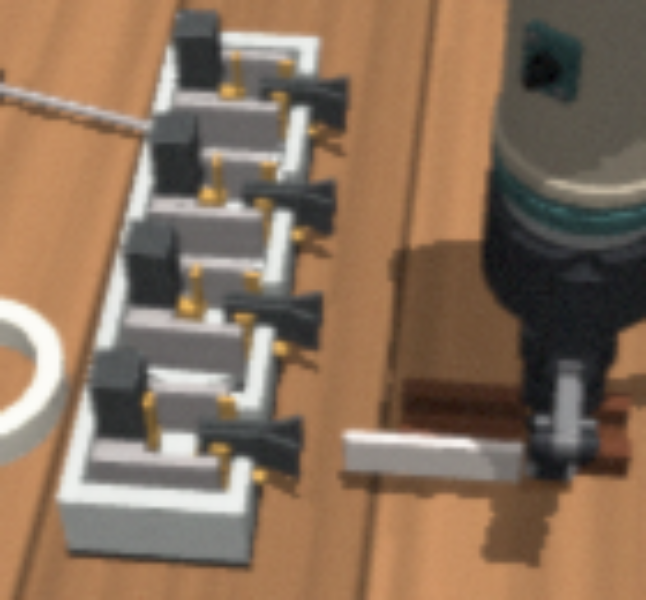

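>>> {"name": "arm_command", "arguments": {"steps": [{"x": -2.5, "y": -40, "z": 0, "rx": 0, "ry": 0, "rz": 0, "claw": -1}, {"x": -2.5, "y": -75, "z": 0, "rx": 0, "ry": 0, "rz": 0, "claw": -1}, {"x": -2.5, "y": -75, "z": 0, "rx": 0, "ry": 0, "rz": 0, "claw": -1}, {"x": -2.5, "y": -75, "z": 0, "rx": 0, "ry": 0, "rz": 0, "claw": -1}, {"x": -2.5, "y": -75, "z": 0, "rx": 0, "ry": 0, "rz": 0, "claw": -1}, {"x": -2.5, "y": -75, "z": 0, "rx": 0, "ry": 0, "rz": 0, "claw": -1}]}}

```text
time: 11.8
tcp_pos: [0.4752, 0.0277, 0.044]
ee_rot: [3.141, -0.0, -3.121]
force: [0.3, -0.0, -1.7]
finger_gap: 0.0129
grip_force: 78.4
```

>>> {"name": "arm_command", "arguments": {"steps": [{"x": -10, "y": 0, "z": 0, "rx": 0, "ry": 0, "rz": 0, "claw": -1}, {"x": -20, "y": 0, "z": 0, "rx": 0, "ry": 0, "rz": 0, "claw": -1}, {"x": -30, "y": 0, "z": 0, "rx": 0, "ry": 0, "rz": 0, "claw": -1}, {"x": -40, "y": 0, "z": 0, "rx": 0, "ry": 0, "rz": 0, "claw": -1}, {"x": -50, "y": 0, "z": 0, "rx": 0, "ry": 0, "rz": 0, "claw": -1}, {"x": -58, "y": 0, "z": 0, "rx": 0, "ry": 0, "rz": 0, "claw": -1}, {"x": -64, "y": 0, "z": 0, "rx": 0, "ry": 0, "rz": 0, "claw": -1}, {"x": -68, "y": 0, "z": 0, "rx": 0, "ry": 0, "rz": 0, "claw": -1}, {"x": -70, "y": 0, "z": 0, "rx": 0, "ry": 0, "rz": 0, "claw": -1}, {"x": -70, "y": 0, "z": 0, "rx": 0, "ry": 0, "rz": 0, "claw": -1}]}}

```text
time: 12.8
tcp_pos: [0.5423, 0.028, 0.0428]
ee_rot: [-3.141, -0.008, -3.122]
force: [-4.7, -1.9, -1.0]
finger_gap: 0.013
grip_force: 78.3
```

>>> {"name": "arm_command", "arguments": {"steps": [{"x": -3, "y": 0, "z": 0, "rx": 0, "ry": 0, "rz": 0, "claw": -1}, {"x": -5, "y": 0, "z": 0, "rx": 0, "ry": 0, "rz": 0, "claw": -1}, {"x": -7, "y": 0, "z": 0, "rx": 0, "ry": 0, "rz": 0, "claw": -1}, {"x": -9, "y": 0, "z": 0, "rx": 0, "ry": 0, "rz": 0, "claw": -1}, {"x": -10, "y": 0, "z": 0, "rx": 0, "ry": 0, "rz": 0, "claw": -1}, {"x": -11, "y": 0, "z": 0, "rx": 0, "ry": 0, "rz": 0, "claw": -1}, {"x": -12, "y": 0, "z": 0, "rx": 0, "ry": 0, "rz": 0, "claw": -1}, {"x": -12, "y": 0, "z": 0, "rx": 0, "ry": 0, "rz": 0, "claw": -1}, {"x": -12, "y": 0, "z": 0, "rx": 0, "ry": 0, "rz": 0, "claw": -1}]}}

```text
time: 13.7
tcp_pos: [0.553, 0.0283, 0.0427]
ee_rot: [-3.141, -0.01, -3.122]
force: [-7.4, -2.4, 0.7]
finger_gap: 0.013
grip_force: 78.5
```

>>> {"name": "arm_command", "arguments": {"steps": [{"x": -1, "y": 0, "z": -1, "rx": 0, "ry": 0, "rz": 0, "claw": -1}, {"x": -2, "y": 0, "z": -1, "rx": 0, "ry": 0, "rz": 0, "claw": -1}, {"x": -3, "y": 0, "z": -1, "rx": 0, "ry": 0, "rz": 0, "claw": -1}, {"x": -3, "y": 0, "z": -1, "rx": 0, "ry": 0, "rz": 0, "claw": -1}]}}

```text
time: 14.1
tcp_pos: [0.5555, 0.0283, 0.0435]
ee_rot: [-3.141, -0.011, -3.122]
force: [-7.3, -1.3, -0.8]
finger_gap: 0.0129
grip_force: 78.3
```

>>> {"name": "arm_command", "arguments": {"steps": [{"x": -1, "y": 0, "z": 0, "rx": 0, "ry": 0, "rz": 0, "claw": -1}, {"x": -2, "y": 0, "z": 0, "rx": 0, "ry": 0, "rz": 0, "claw": -1}, {"x": -2, "y": 0, "z": 0, "rx": 0, "ry": 0, "rz": 0, "claw": -1}, {"x": -2, "y": 0, "z": 0, "rx": 0, "ry": 0, "rz": 0, "claw": -1}]}}

```text
time: 14.5
tcp_pos: [0.5575, 0.0284, 0.0434]
ee_rot: [-3.141, -0.011, -3.122]
force: [-7.8, -2.1, -1.3]
finger_gap: 0.0129
grip_force: 78.4
```

```bash
python3 chk.py .029 0 s8
```

```text
{'tcp_pos': array([0.5575, 0.0284, 0.0434]), 'ee_rot': array([-3.1415, -0.0114, -3.1222]), 'time': np.float64(14.5), 'finger_gap': np.float64(0.0129), 'force': array([-7.7541, -2.0843, -1.3104])}
side lips 138 min [560.7  17.9  23.9] max [594.9  47.   53.4]
side tower 106 min [655.2  16.4  80.5] max [677.5  40.6  90.7]
top tower 68 min [655.6  17.8  84.7] max [675.7  39.7  92. ]
```

View pics/s8.png

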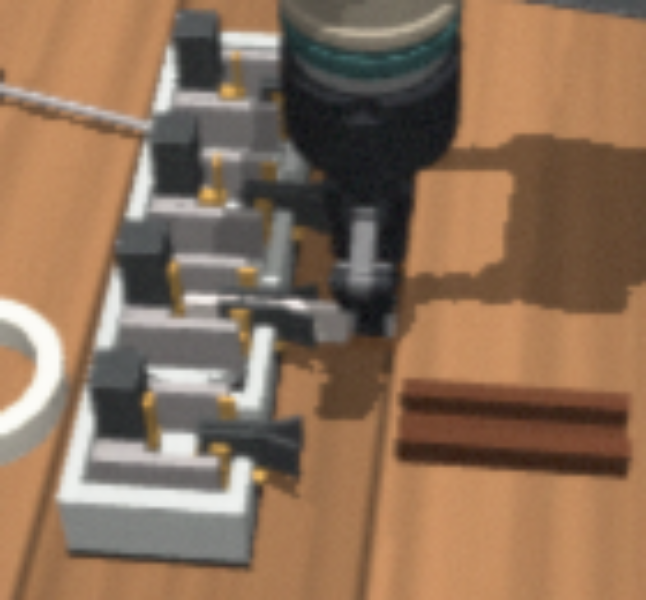

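>>> {"name": "arm_command", "arguments": {"steps": [{"x": -1, "y": 0, "z": 0, "rx": 0, "ry": 0, "rz": 0, "claw": -1}, {"x": -2, "y": 0, "z": 0, "rx": 0, "ry": 0, "rz": 0, "claw": -1}, {"x": -3, "y": 0, "z": 0, "rx": 0, "ry": 0, "rz": 0, "claw": -1}, {"x": -3, "y": 0, "z": 0, "rx": 0, "ry": 0, "rz": 0, "claw": -1}]}}

```text
time: 15.0
tcp_pos: [0.5581, 0.0285, 0.0434]
ee_rot: [-3.142, -0.016, -3.122]
force: [-11.9, -1.9, 4.6]
finger_gap: 0.0134
grip_force: 79.0
```

>>> {"name": "arm_command", "arguments": {"steps": [{"x": 2, "y": 0, "z": 0, "rx": 0, "ry": 0, "rz": 0, "claw": -1}, {"x": 4, "y": 0, "z": 0, "rx": 0, "ry": 0, "rz": 0, "claw": -1}, {"x": 6, "y": 0, "z": 0, "rx": 0, "ry": 0, "rz": 0, "claw": -1}, {"x": 8, "y": 0, "z": 0, "rx": 0, "ry": 0, "rz": 0, "claw": -1}, {"x": 10, "y": 0, "z": 0, "rx": 0, "ry": 0, "rz": 0, "claw": -1}, {"x": 12, "y": 0, "z": 0, "rx": 0, "ry": 0, "rz": 0, "claw": -1}]}}

```text
time: 15.6
tcp_pos: [0.554, 0.0285, 0.0453]
ee_rot: [3.141, 0.002, -3.122]
force: [0.2, -0.3, -3.0]
finger_gap: 0.0133
grip_force: 78.0
```

>>> {"name": "arm_command", "arguments": {"steps": [{"x": 3, "y": 0, "z": 0, "rx": 0, "ry": 0, "rz": 0, "claw": -1}, {"x": 6, "y": 0, "z": 0, "rx": 0, "ry": 0, "rz": 0, "claw": -1}, {"x": 9, "y": 0, "z": 0, "rx": 0, "ry": 0, "rz": 0, "claw": -1}, {"x": 12, "y": 0, "z": 0, "rx": 0, "ry": 0, "rz": 0, "claw": -1}]}}

```text
time: 16.0
tcp_pos: [0.5425, 0.028, 0.0456]
ee_rot: [-3.141, 0.003, -3.122]
force: [4.8, 0.5, -3.3]
finger_gap: 0.0131
grip_force: 77.9
```

>>> {"name": "arm_command", "arguments": {"steps": [{"x": 8, "y": 0, "z": 0, "rx": 0, "ry": 0, "rz": 0, "claw": -1}, {"x": 16, "y": 0, "z": 0, "rx": 0, "ry": 0, "rz": 0, "claw": -1}, {"x": 26, "y": 0, "z": 0, "rx": 0, "ry": 0, "rz": 0, "claw": -1}, {"x": 36, "y": 0, "z": 0, "rx": 0, "ry": 0, "rz": 0, "claw": -1}, {"x": 46, "y": 0, "z": 0, "rx": 0, "ry": 0, "rz": 0, "claw": -1}, {"x": 56, "y": 0, "z": 0, "rx": 0, "ry": 0, "rz": 0, "claw": -1}, {"x": 66, "y": 0, "z": 0, "rx": 0, "ry": 0, "rz": 0, "claw": -1}, {"x": 66, "y": 0, "z": 0, "rx": 0, "ry": 0, "rz": 0, "claw": -1}]}}

```text
time: 16.8
tcp_pos: [0.4717, 0.0271, 0.0448]
ee_rot: [3.141, -0.005, -3.122]
force: [-0.1, 0.0, -1.3]
finger_gap: 0.0128
grip_force: 78.3
```

```bash
python3 chk.py .029 0 s9
```

```text
{'tcp_pos': array([0.4717, 0.0271, 0.0448]), 'ee_rot': array([ 3.141 , -0.0045, -3.1223]), 'time': np.float64(16.8), 'finger_gap': np.float64(0.0128), 'force': array([-0.1113,  0.0298, -1.2552])}
side lips 156 min [560.   18.5  20.1] max [594.2  38.8  51.9]
side tower 105 min [646.6  18.5  80. ] max [668.2  42.2  91.4]
top lips 43 min [561.2  18.1  20.1] max [594.9  37.7  53.1]
top tower 67 min [646.   20.3  81. ] max [667.6  39.8  93.6]
```

View pics/s9.png

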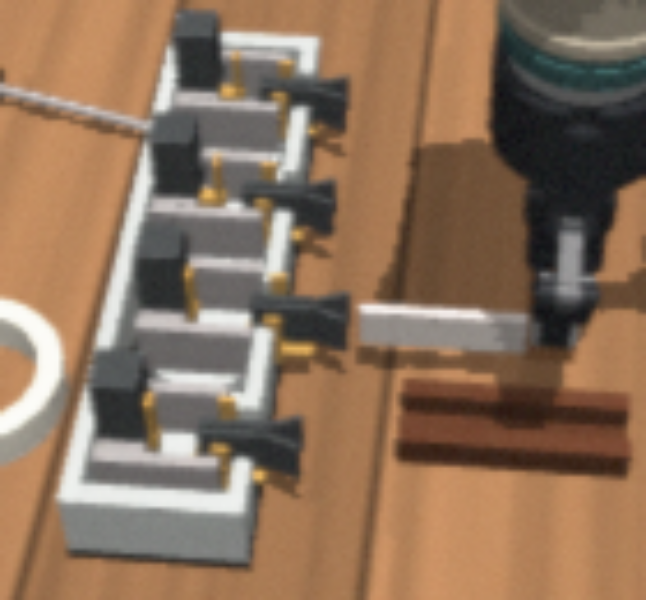

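>>> {"name": "arm_command", "arguments": {"steps": [{"x": 15, "y": 0, "z": 0, "rx": 0, "ry": 0, "rz": 0, "claw": -1}, {"x": 15, "y": -40, "z": 0, "rx": 0, "ry": 0, "rz": 0, "claw": -1}, {"x": 10, "y": -77, "z": 0, "rx": 0, "ry": 0, "rz": 0, "claw": -1}, {"x": -5, "y": -77, "z": 0, "rx": 0, "ry": 0, "rz": 0, "claw": -1}, {"x": -5, "y": -77, "z": 0, "rx": 0, "ry": 0, "rz": 0, "claw": -1}, {"x": -5, "y": -77, "z": 0, "rx": 0, "ry": 0, "rz": 0, "claw": -1}, {"x": -5, "y": -77, "z": 0, "rx": 0, "ry": 0, "rz": 0, "claw": -1}, {"x": -5, "y": -77, "z": 0, "rx": 0, "ry": 0, "rz": 0, "claw": -1}]}}

```text
time: 17.7
tcp_pos: [0.4807, -0.0492, 0.0449]
ee_rot: [3.141, -0.001, -3.121]
force: [0.0, 0.5, -0.5]
finger_gap: 0.0133
grip_force: 78.5
```

>>> {"name": "arm_command", "arguments": {"steps": [{"x": -10, "y": 0, "z": 0, "rx": 0, "ry": 0, "rz": 0, "claw": -1}, {"x": -20, "y": 0, "z": 0, "rx": 0, "ry": 0, "rz": 0, "claw": -1}, {"x": -30, "y": 0, "z": 0, "rx": 0, "ry": 0, "rz": 0, "claw": -1}, {"x": -40, "y": 0, "z": 0, "rx": 0, "ry": 0, "rz": 0, "claw": -1}, {"x": -50, "y": 0, "z": 0, "rx": 0, "ry": 0, "rz": 0, "claw": -1}, {"x": -58, "y": 0, "z": 0, "rx": 0, "ry": 0, "rz": 0, "claw": -1}, {"x": -64, "y": 0, "z": 0, "rx": 0, "ry": 0, "rz": 0, "claw": -1}, {"x": -68, "y": 0, "z": 0, "rx": 0, "ry": 0, "rz": 0, "claw": -1}, {"x": -70, "y": 0, "z": 0, "rx": 0, "ry": 0, "rz": 0, "claw": -1}, {"x": -70, "y": 0, "z": 0, "rx": 0, "ry": 0, "rz": 0, "claw": -1}]}}

```text
time: 18.7
tcp_pos: [0.5521, -0.0487, 0.0451]
ee_rot: [3.141, 0.001, -3.122]
force: [-0.2, 1.1, -1.2]
finger_gap: 0.013
grip_force: 78.4
```

>>> {"name": "arm_command", "arguments": {"steps": [{"x": -3, "y": 0, "z": 0, "rx": 0, "ry": 0, "rz": 0, "claw": -1}, {"x": -5, "y": 0, "z": 0, "rx": 0, "ry": 0, "rz": 0, "claw": -1}, {"x": -7, "y": 0, "z": 0, "rx": 0, "ry": 0, "rz": 0, "claw": -1}, {"x": -9, "y": 0, "z": 0, "rx": 0, "ry": 0, "rz": 0, "claw": -1}, {"x": -10, "y": 0, "z": 0, "rx": 0, "ry": 0, "rz": 0, "claw": -1}, {"x": -11, "y": 0, "z": 0, "rx": 0, "ry": 0, "rz": 0, "claw": -1}, {"x": -12, "y": 0, "z": 0, "rx": 0, "ry": 0, "rz": 0, "claw": -1}, {"x": -12, "y": 0, "z": 0, "rx": 0, "ry": 0, "rz": 0, "claw": -1}, {"x": -12, "y": 0, "z": 0, "rx": 0, "ry": 0, "rz": 0, "claw": -1}]}}

```text
time: 19.6
tcp_pos: [0.5617, -0.0482, 0.0448]
ee_rot: [3.141, -0.004, -3.122]
force: [-6.6, 1.1, 2.1]
finger_gap: 0.013
grip_force: 78.8
```

```bash
python3 chk.py -.045 0
```

```text
{'tcp_pos': array([ 0.5617, -0.0482,  0.0448]), 'ee_rot': array([ 3.1409, -0.0039, -3.1223]), 'time': np.float64(19.6), 'finger_gap': np.float64(0.013), 'force': array([-6.6389,  1.0854,  2.096 ])}
side lips 121 min [560.6 -57.3  22.9] max [594.7 -31.   54.6]
side tower 92 min [657.6 -56.1  80.4] max [679.8 -31.9  90.1]
top tower 45 min [663.9 -55.1  84.2] max [678.  -33.   92.5]
```

>>> {"name": "arm_command", "arguments": {"steps": [{"x": -1, "y": 0, "z": 0, "rx": 0, "ry": 0, "rz": 0, "claw": -1}, {"x": -2, "y": 0, "z": 0, "rx": 0, "ry": 0, "rz": 0, "claw": -1}, {"x": -3, "y": 0, "z": 0, "rx": 0, "ry": 0, "rz": 0, "claw": -1}, {"x": -3, "y": 0, "z": 0, "rx": 0, "ry": 0, "rz": 0, "claw": -1}]}}

```text
time: 20.1
tcp_pos: [0.562, -0.048, 0.0445]
ee_rot: [3.141, -0.009, -3.122]
force: [-10.0, 1.0, 3.3]
finger_gap: 0.0128
grip_force: 79.1
```

>>> {"name": "arm_command", "arguments": {"steps": [{"x": 2, "y": 0, "z": 0, "rx": 0, "ry": 0, "rz": 0, "claw": -1}, {"x": 4, "y": 0, "z": 0, "rx": 0, "ry": 0, "rz": 0, "claw": -1}, {"x": 6, "y": 0, "z": 0, "rx": 0, "ry": 0, "rz": 0, "claw": -1}, {"x": 8, "y": 0, "z": 0, "rx": 0, "ry": 0, "rz": 0, "claw": -1}, {"x": 10, "y": 0, "z": 0, "rx": 0, "ry": 0, "rz": 0, "claw": -1}, {"x": 12, "y": 0, "z": 0, "rx": 0, "ry": 0, "rz": 0, "claw": -1}]}}

```text
time: 20.7
tcp_pos: [0.5563, -0.0491, 0.0457]
ee_rot: [-3.141, 0.004, -3.123]
force: [1.5, 1.3, -1.2]
finger_gap: 0.0129
grip_force: 78.4
```

>>> {"name": "arm_command", "arguments": {"steps": [{"x": 3, "y": 0, "z": 0, "rx": 0, "ry": 0, "rz": 0, "claw": -1}, {"x": 6, "y": 0, "z": 0, "rx": 0, "ry": 0, "rz": 0, "claw": -1}, {"x": 9, "y": 0, "z": 0, "rx": 0, "ry": 0, "rz": 0, "claw": -1}, {"x": 12, "y": 0, "z": 0, "rx": 0, "ry": 0, "rz": 0, "claw": -1}]}}

```text
time: 21.1
tcp_pos: [0.5425, -0.049, 0.0452]
ee_rot: [-3.142, 0.0, -3.122]
force: [1.2, -0.4, -0.7]
finger_gap: 0.0131
grip_force: 78.5
```

>>> {"name": "arm_command", "arguments": {"steps": [{"x": 8, "y": 0, "z": 0, "rx": 0, "ry": 0, "rz": 0, "claw": -1}, {"x": 16, "y": 0, "z": 0, "rx": 0, "ry": 0, "rz": 0, "claw": -1}, {"x": 26, "y": 0, "z": 0, "rx": 0, "ry": 0, "rz": 0, "claw": -1}, {"x": 36, "y": 0, "z": 0, "rx": 0, "ry": 0, "rz": 0, "claw": -1}, {"x": 46, "y": 0, "z": 0, "rx": 0, "ry": 0, "rz": 0, "claw": -1}, {"x": 56, "y": 0, "z": 0, "rx": 0, "ry": 0, "rz": 0, "claw": -1}, {"x": 66, "y": 0, "z": 0, "rx": 0, "ry": 0, "rz": 0, "claw": -1}, {"x": 80, "y": 0, "z": 0, "rx": 0, "ry": 0, "rz": 0, "claw": -1}, {"x": 80, "y": 0, "z": 0, "rx": 0, "ry": 0, "rz": 0, "claw": -1}, {"x": 80, "y": 0, "z": 0, "rx": 0, "ry": 0, "rz": 0, "claw": -1}]}}

```text
time: 22.1
tcp_pos: [0.4626, -0.0505, 0.0453]
ee_rot: [-3.142, 0.001, -3.123]
force: [0.1, 0.8, -0.6]
finger_gap: 0.0133
grip_force: 78.5
```

```bash
python3 chk.py -.045 0; python3 chk.py -.122 0
```

```text
{'tcp_pos': array([ 0.4626, -0.0505,  0.0453]), 'ee_rot': array([-3.1415e+00,  8.0000e-04, -3.1227e+00]), 'time': np.float64(22.1), 'finger_gap': np.float64(0.0133), 'force': array([ 0.0804,  0.8005, -0.6269])}
side lips 52 min [585.8 -58.2  24.5] max [595.  -38.3  50.8]
side tower 92 min [653.7 -57.3  80.1] max [675.8 -33.8  90.5]
top lips 13 min [584.1 -56.8  30.6] max [594.3 -40.1  52.5]
top tower 72 min [653.4 -55.8  80.2] max [675.  -35.8  93.3]
{'tcp_pos': array([ 0.4635, -0.0506,  0.0453]), 'ee_rot': array([-3.1413e+00,  1.4000e-03, -3.1224e+00]), 'time': np.float64(22.2), 'finger_gap': np.float64(0.0129), 'force': array([-0.1707, -1.0262, -0.8309])}
side lips 41 min [ 587.5 -135.4   26. ] max [ 594.9 -114.    49.7]
side tower 78 min [ 656.5 -135.8   80.1] max [ 678.2 -110.9   90.8]
top lips 12 min [ 587.  -132.6   28.6] max [ 594.1 -114.9   50.9]
top tower 77 min [ 655.9 -134.    80.9] max [ 677.9 -112.    92.4]
```

>>> {"name": "arm_command", "arguments": {"steps": [{"x": 0, "y": -40, "z": 1, "rx": 0, "ry": 0, "rz": 0, "claw": -1}, {"x": 0, "y": -75.5, "z": 1, "rx": 0, "ry": 0, "rz": 0, "claw": -1}, {"x": -14, "y": -75.5, "z": 1, "rx": 0, "ry": 0, "rz": 0, "claw": -1}, {"x": -14, "y": -75.5, "z": 1, "rx": 0, "ry": 0, "rz": 0, "claw": -1}, {"x": -14, "y": -75.5, "z": 1, "rx": 0, "ry": 0, "rz": 0, "claw": -1}, {"x": -14, "y": -75.5, "z": 1, "rx": 0, "ry": 0, "rz": 0, "claw": -1}, {"x": -14, "y": -75.5, "z": 1, "rx": 0, "ry": 0, "rz": 0, "claw": -1}]}}

```text
time: 23.0
tcp_pos: [0.4775, -0.1245, 0.044]
ee_rot: [3.141, -0.001, -3.121]
force: [-0.5, 0.1, -0.9]
finger_gap: 0.0131
grip_force: 78.6
```

>>> {"name": "arm_command", "arguments": {"steps": [{"x": -10, "y": 0, "z": 0, "rx": 0, "ry": 0, "rz": 0, "claw": -1}, {"x": -20, "y": 0, "z": 0, "rx": 0, "ry": 0, "rz": 0, "claw": -1}, {"x": -30, "y": 0, "z": 0, "rx": 0, "ry": 0, "rz": 0, "claw": -1}, {"x": -40, "y": 0, "z": 0, "rx": 0, "ry": 0, "rz": 0, "claw": -1}, {"x": -50, "y": 0, "z": 0, "rx": 0, "ry": 0, "rz": 0, "claw": -1}, {"x": -58, "y": 0, "z": 0, "rx": 0, "ry": 0, "rz": 0, "claw": -1}, {"x": -64, "y": 0, "z": 0, "rx": 0, "ry": 0, "rz": 0, "claw": -1}, {"x": -68, "y": 0, "z": 0, "rx": 0, "ry": 0, "rz": 0, "claw": -1}, {"x": -70, "y": 0, "z": 0, "rx": 0, "ry": 0, "rz": 0, "claw": -1}, {"x": -70, "y": 0, "z": 0, "rx": 0, "ry": 0, "rz": 0, "claw": -1}]}}

```text
time: 24.0
tcp_pos: [0.5458, -0.1242, 0.043]
ee_rot: [3.141, -0.007, -3.122]
force: [-4.4, -1.6, -0.8]
finger_gap: 0.0137
grip_force: 78.7
```

>>> {"name": "arm_command", "arguments": {"steps": [{"x": -3, "y": 0, "z": 0, "rx": 0, "ry": 0, "rz": 0, "claw": -1}, {"x": -5, "y": 0, "z": 0, "rx": 0, "ry": 0, "rz": 0, "claw": -1}, {"x": -7, "y": 0, "z": 0, "rx": 0, "ry": 0, "rz": 0, "claw": -1}, {"x": -9, "y": 0, "z": 0, "rx": 0, "ry": 0, "rz": 0, "claw": -1}, {"x": -10, "y": 0, "z": 0, "rx": 0, "ry": 0, "rz": 0, "claw": -1}, {"x": -11, "y": 0, "z": 0, "rx": 0, "ry": 0, "rz": 0, "claw": -1}, {"x": -12, "y": 0, "z": 0, "rx": 0, "ry": 0, "rz": 0, "claw": -1}, {"x": -13, "y": 0, "z": 0, "rx": 0, "ry": 0, "rz": 0, "claw": -1}, {"x": -13, "y": 0, "z": 0, "rx": 0, "ry": 0, "rz": 0, "claw": -1}]}}

```text
time: 24.9
tcp_pos: [0.5576, -0.1239, 0.0429]
ee_rot: [3.141, -0.009, -3.122]
force: [-6.7, -2.4, 0.3]
finger_gap: 0.0133
grip_force: 78.7
```

```bash
python3 chk.py -.122 0
```

```text
{'tcp_pos': array([ 0.5576, -0.1239,  0.0429]), 'ee_rot': array([ 3.1407, -0.0089, -3.1218]), 'time': np.float64(24.9), 'finger_gap': np.float64(0.0133), 'force': array([-6.6841, -2.4472,  0.257 ])}
side lips 113 min [ 560.6 -133.2   22.3] max [ 594.3 -104.9   54.6]
side tower 77 min [ 660.  -134.3   80.4] max [ 681.5 -111.2   90.8]
top tower 33 min [ 661.  -130.6   80.6] max [ 680.8 -112.2   91.8]
```

>>> {"name": "arm_command", "arguments": {"steps": [{"x": -2, "y": 0, "z": -1, "rx": 0, "ry": 0, "rz": 0, "claw": -1}, {"x": -3, "y": 0, "z": -1, "rx": 0, "ry": 0, "rz": 0, "claw": -1}, {"x": -4, "y": 0, "z": -1, "rx": 0, "ry": 0, "rz": 0, "claw": -1}, {"x": -5, "y": 0, "z": -1, "rx": 0, "ry": 0, "rz": 0, "claw": -1}, {"x": -5, "y": 0, "z": -1, "rx": 0, "ry": 0, "rz": 0, "claw": -1}]}}

```text
time: 25.5
tcp_pos: [0.5623, -0.1238, 0.0436]
ee_rot: [3.141, -0.01, -3.122]
force: [-6.9, -1.9, -0.3]
finger_gap: 0.0128
grip_force: 78.6
```

>>> {"name": "arm_command", "arguments": {"steps": [{"x": -1, "y": 0, "z": 0, "rx": 0, "ry": 0, "rz": 0, "claw": -1}, {"x": -2, "y": 0, "z": 0, "rx": 0, "ry": 0, "rz": 0, "claw": -1}, {"x": -3, "y": 0, "z": 0, "rx": 0, "ry": 0, "rz": 0, "claw": -1}, {"x": -3, "y": 0, "z": 0, "rx": 0, "ry": 0, "rz": 0, "claw": -1}]}}

```text
time: 25.9
tcp_pos: [0.5635, -0.1237, 0.0436]
ee_rot: [3.14, -0.013, -3.121]
force: [-10.8, -2.8, 2.5]
finger_gap: 0.0128
grip_force: 79.1
```

```bash
python3 chk.py -.122 0
```

```text
{'tcp_pos': array([ 0.5635, -0.1237,  0.0436]), 'ee_rot': array([ 3.1404, -0.013 , -3.1214]), 'time': np.float64(25.9), 'finger_gap': np.float64(0.0128), 'force': array([-10.8453,  -2.7554,   2.511 ])}
side lips 101 min [ 560.6 -135.4   24.1] max [ 594.2 -104.8   54.8]
side tower 77 min [ 660.1 -135.5   80. ] max [ 682.5 -111.7   91.1]
top tower 11 min [ 672.  -119.7   82.1] max [ 680.3 -112.    90.2]
```

>>> {"name": "arm_command", "arguments": {"steps": [{"x": 2, "y": 0, "z": 0, "rx": 0, "ry": 0, "rz": 0, "claw": -1}, {"x": 4, "y": 0, "z": 0, "rx": 0, "ry": 0, "rz": 0, "claw": -1}, {"x": 6, "y": 0, "z": 0, "rx": 0, "ry": 0, "rz": 0, "claw": -1}, {"x": 8, "y": 0, "z": 0, "rx": 0, "ry": 0, "rz": 0, "claw": -1}, {"x": 10, "y": 0, "z": 0, "rx": 0, "ry": 0, "rz": 0, "claw": -1}, {"x": 12, "y": 0, "z": 0, "rx": 0, "ry": 0, "rz": 0, "claw": -1}]}}

```text
time: 26.6
tcp_pos: [0.5575, -0.124, 0.0452]
ee_rot: [-3.142, 0.001, -3.122]
force: [-0.9, 0.2, -3.0]
finger_gap: 0.0129
grip_force: 78.1
```

>>> {"name": "arm_command", "arguments": {"steps": [{"x": 3, "y": 0, "z": 0, "rx": 0, "ry": 0, "rz": 0, "claw": -1}, {"x": 6, "y": 0, "z": 0, "rx": 0, "ry": 0, "rz": 0, "claw": -1}, {"x": 9, "y": 0, "z": 0, "rx": 0, "ry": 0, "rz": 0, "claw": -1}, {"x": 12, "y": 0, "z": 0, "rx": 0, "ry": 0, "rz": 0, "claw": -1}]}}

```text
time: 27.0
tcp_pos: [0.5462, -0.1246, 0.0456]
ee_rot: [-3.141, 0.003, -3.123]
force: [4.0, 0.5, -3.0]
finger_gap: 0.0128
grip_force: 78.2
```

>>> {"name": "arm_command", "arguments": {"steps": [{"x": 8, "y": 0, "z": 0, "rx": 0, "ry": 0, "rz": 0, "claw": -1}, {"x": 16, "y": 0, "z": 0, "rx": 0, "ry": 0, "rz": 0, "claw": -1}, {"x": 26, "y": 0, "z": 0, "rx": 0, "ry": 0, "rz": 0, "claw": -1}, {"x": 36, "y": 0, "z": 0, "rx": 0, "ry": 0, "rz": 0, "claw": -1}, {"x": 46, "y": 0, "z": 0, "rx": 0, "ry": 0, "rz": 0, "claw": -1}, {"x": 56, "y": 0, "z": 0, "rx": 0, "ry": 0, "rz": 0, "claw": -1}, {"x": 66, "y": 0, "z": 0, "rx": 0, "ry": 0, "rz": 0, "claw": -1}, {"x": 80, "y": 0, "z": 0, "rx": 0, "ry": 0, "rz": 0, "claw": -1}, {"x": 80, "y": 0, "z": 0, "rx": 0, "ry": 0, "rz": 0, "claw": -1}, {"x": 80, "y": 0, "z": 0, "rx": 0, "ry": 0, "rz": 0, "claw": -1}]}}

```text
time: 28.0
tcp_pos: [0.4646, -0.1259, 0.0451]
ee_rot: [3.141, -0.0, -3.123]
force: [0.3, -0.9, -0.7]
finger_gap: 0.013
grip_force: 78.6
```

>>> {"name": "arm_command", "arguments": {"steps": [{"x": 10, "y": 0, "z": -40, "rx": 0, "ry": 0, "rz": 0, "claw": -1}, {"x": 15, "y": 40, "z": -60, "rx": 0, "ry": 0, "rz": 0, "claw": -1}, {"x": 15, "y": 90, "z": -60, "rx": 0, "ry": 0, "rz": 0, "claw": -1}, {"x": 15, "y": 140, "z": -60, "rx": 0, "ry": 0, "rz": 0, "claw": -1}, {"x": 15, "y": 185, "z": -60, "rx": 0, "ry": 0, "rz": 0, "claw": -1}, {"x": 15, "y": 186, "z": -60, "rx": 0, "ry": 0, "rz": 0, "claw": -1}, {"x": 15, "y": 186, "z": -60, "rx": 0, "ry": 0, "rz": 0, "claw": -1}, {"x": 15, "y": 186, "z": -60, "rx": 0, "ry": 0, "rz": 0, "claw": -1}]}}

```text
time: 28.8
tcp_pos: [0.447, 0.0591, 0.1051]
ee_rot: [-3.141, 0.0, -3.122]
force: [-0.1, -0.6, -0.3]
finger_gap: 0.0135
grip_force: 78.6
```

```bash
python3 chk.py -.122 0 ; python3 - <<'E'
from h import *
p=camera('top');save(p,'top1');s=observe()
for n in ['clip_1_mid','clip_2_mid','stand_in','card_grip','scrap','nest_square_a','nest_round_a']:
    print(n,[(np.round(d['at'],3).tolist(),round(d['score'],2)) for d in place_of(n,p)[:5]])
c=cloud(p);q=c[(abs(c[...,0]-.465)<.09)&(abs(c[...,1]-.0614)<.04)&(c[...,2]>.01)&(c[...,2]<.03)]*1000
print('stand',q.min(0),q.max(0)) if len(q) else 0
q=c[(abs(c[...,1]-s['tcp_pos'][1])<.015)&(c[...,0]-s['tcp_pos'][0]>.03)&(c[...,0]-s['tcp_pos'][0]<.12)&(c[...,2]>.09)&(c[...,2]<.125)]*1000
if len(q): print('blade',len(q),q.min(0),q.max(0))
print(s['tcp_pos'],go(.4505,.0614,.1,s))
E
```

```text
{'tcp_pos': array([0.447 , 0.0591, 0.1051]), 'ee_rot': array([-3.1410e+00,  3.0000e-04, -3.1224e+00]), 'time': np.float64(28.8), 'finger_gap': np.float64(0.0135), 'force': array([-0.0617, -0.6243, -0.2849])}
side lips 98 min [ 573.2 -134.5   20. ] max [ 594.9 -114.    50.5]
side tower 75 min [ 650.4 -134.6   80.4] max [ 671.7 -110.4   90.8]
top lips 39 min [ 572.9 -133.    20.3] max [ 594.9 -115.5   51.8]
top tower 78 min [ 649.5 -133.9   83.2] max [ 672.3 -111.9   92. ]
clip_1_mid [([0.508, 0.374, 0.008], 0.72), ([0.647, -0.047, 0.05], 0.56)]
clip_2_mid [([0.643, 0.03, 0.05], 0.65), ([0.451, 0.062, 0.005], 0.47)]
stand_in [([0.453, 0.06, 0.008], 0.8), ([0.647, -0.006, 0.0], 0.58)]
card_grip []
scrap [([0.468, -0.344, 0.004], 0.64)]
nest_square_a [([0.51, 0.373, 0.009], 0.76), ([0.417, 0.324, 0.005], 0.72)]
nest_round_a [([0.435, 0.397, 0.009], 0.9), ([0.49, 0.302, 0.01], 0.74)]
stand [484.96754779  44.10532881  12.82084166] [540.00357821  80.15320191  24.07638504]
blade 42 [485.4473892   56.72921973 106.44128967] [537.66951205  61.31593296 112.14721333]
[0.44684069 0.05852522 0.1050193 ] [-3.7  2.8  5. ]
```

>>> {"name": "arm_command", "arguments": {"steps": [{"x": -3.7, "y": 2.5, "z": 0, "rx": 0, "ry": 0, "rz": 0, "claw": -1}, {"x": -3.7, "y": 2.5, "z": 30, "rx": 0, "ry": 0, "rz": 0, "claw": -1}, {"x": -3.7, "y": 2.5, "z": 55, "rx": 0, "ry": 0, "rz": 0, "claw": -1}, {"x": -3.7, "y": 2.5, "z": 65, "rx": 0, "ry": 0, "rz": 0, "claw": -1}, {"x": -3.7, "y": 2.5, "z": 73, "rx": 0, "ry": 0, "rz": 0, "claw": -1}, {"x": -3.7, "y": 2.5, "z": 78, "rx": 0, "ry": 0, "rz": 0, "claw": -1}, {"x": -3.7, "y": 2.5, "z": 81, "rx": 0, "ry": 0, "rz": 0, "claw": -1}, {"x": -3.7, "y": 2.5, "z": 81, "rx": 0, "ry": 0, "rz": 0, "claw": -1}, {"x": -3.7, "y": 2.5, "z": 81, "rx": 0, "ry": 0, "rz": 0, "claw": -1}]}}

```text
time: 30.2
tcp_pos: [0.4507, 0.0624, 0.0246]
ee_rot: [3.142, 0.001, -3.122]
force: [0.3, 0.5, -0.2]
finger_gap: 0.013
grip_force: 78.6
```

>>> {"name": "arm_command", "arguments": {"steps": [{"x": 0, "y": 0, "z": 0, "rx": 0, "ry": 0, "rz": 0, "claw": -0.5}, {"x": 0, "y": 0, "z": 0, "rx": 0, "ry": 0, "rz": 0, "claw": -0.2}, {"x": 0, "y": 0, "z": 0, "rx": 0, "ry": 0, "rz": 0, "claw": 0.5}, {"x": 0, "y": 0, "z": 0, "rx": 0, "ry": 0, "rz": 0, "claw": 1}, {"x": 0, "y": 0, "z": 0, "rx": 0, "ry": 0, "rz": 0, "claw": 1}, {"x": 0, "y": 0, "z": -40, "rx": 0, "ry": 0, "rz": 0, "claw": 1}, {"x": 0, "y": 0, "z": -90, "rx": 0, "ry": 0, "rz": 0, "claw": 1}, {"x": 0, "y": 0, "z": -140, "rx": 0, "ry": 0, "rz": 0, "claw": 1}, {"x": 0, "y": 0, "z": -190, "rx": 0, "ry": 0, "rz": 0, "claw": 1}, {"x": 0, "y": 0, "z": -240, "rx": 0, "ry": 0, "rz": 0, "claw": 1}]}}

```text
time: 31.2
tcp_pos: [0.4496, 0.0624, 0.2663]
ee_rot: [3.142, 0.001, -3.122]
force: [0.5, -0.2, 0.3]
finger_gap: 0.0855
grip_force: 0.0
```

>>> {"name": "arm_command", "arguments": {"steps": [{"x": 40, "y": 40, "z": -40, "rx": 0, "ry": 0, "rz": 0, "claw": 1}, {"x": 40, "y": 80, "z": -60, "rx": 0, "ry": 0, "rz": 0, "claw": 1}, {"x": 40, "y": 80, "z": -60, "rx": 0, "ry": 0, "rz": 0, "claw": 1}, {"x": 40, "y": 80, "z": -60, "rx": 0, "ry": 0, "rz": 0, "claw": 1}, {"x": 40, "y": 80, "z": -60, "rx": 0, "ry": 0, "rz": 0, "claw": 1}]}}

```text
time: 31.7
tcp_pos: [0.4084, 0.1409, 0.323]
ee_rot: [-3.14, -0.002, -3.122]
force: [0.3, -0.0, -0.4]
finger_gap: 0.0853
grip_force: 0.0
```

```bash
python3 - <<'E'
from h import *
s=observe();print(np.round(s['tcp_pos'],4),np.round(s['ee_rot'],4))
p=camera('wrist');save(p,'w10');c=cloud(p,s);np.save('w10.npy',c)
for n in ['clip_1_mid','clip_2_mid','stand_in','card_grip','scrap','nest_square_a','nest_round_a']:
    print(n,[(np.round(d['at'],3).tolist(),round(d['score'],2)) for d in place_of(n,p)[:5]])
z=c[...,2]
for y0 in(.105,.029,-.044,-.121):
    m=(c[...,0]>.63)&(c[...,0]<.69)&(abs(c[...,1]-y0)<.028)&(z>.08)&(z<.095)
    if m.sum()>5: q=c[m]*1000;print('tower',y0,len(q),q.min(0).round(1),q.max(0).round(1))
m=(abs(c[...,0]-.463)<.13)&(abs(c[...,1]-.349)<.13)&(z>.012)&(z<.021)
q=(c[m][:,:2]*1000).astype(np.float32);print('tray',cv2.minAreaRect(q))
m=(abs(c[...,0]-.463)<.13)&(abs(c[...,1]-.349)<.13)&(z>.002)&(z<.0105)
n,L,st,ce=cv2.connectedComponentsWithStats(cv2.erode(m.astype(np.uint8),np.ones((2,2))))
for i in range(1,n):
    if st[i,4]>150: q=(c[L==i][:,:2]*1000).astype(np.float32);print('nest',st[i,4],cv2.minAreaRect(q))
E
```

```text
[0.4084 0.1409 0.323 ] [-3.1403e+00 -1.6000e-03 -3.1219e+00]
clip_1_mid []
clip_2_mid [([0.64, 0.028, 0.042], 0.8)]
stand_in [([0.453, 0.062, -0.0], 0.93)]
card_grip [([0.449, 0.062, 0.028], 0.93)]
scrap [([0.466, -0.338, -0.004], 0.72)]
nest_square_a [([0.417, 0.324, 0.008], 0.87), ([0.512, 0.374, 0.008], 0.84)]
nest_round_a [([0.435, 0.399, 0.004], 0.92), ([0.488, 0.303, 0.004], 0.88), ([0.415, 0.322, 0.008], 0.48)]
tower 0.105 238 [650.3  94.9  80.3] [674.9 116.1  89.2]
tower 0.029 246 [645.6  18.6  80.1] [668.1  40.8  89.4]
tray ((462.5858154296875, 347.9180908203125), (157.59136962890625, 156.3119659423828), 73.48986053466797)
nest 1573 ((416.5966491699219, 324.44549560546875), (57.60984802246094, 60.18528747558594), 73.37479400634766)
nest 1397 ((438.1841735839844, 398.4422912597656), (62.0009880065918, 63.621395111083984), 32.388755798339844)
nest 1287 ((490.63232421875, 302.7230224609375), (61.50962448120117, 64.88148498535156), 59.41141128540039)
nest 1267 ((512.2478637695312, 376.32611083984375), (56.60220718383789, 59.437767028808594), 73.23651885986328)
```

View pics/w10.png

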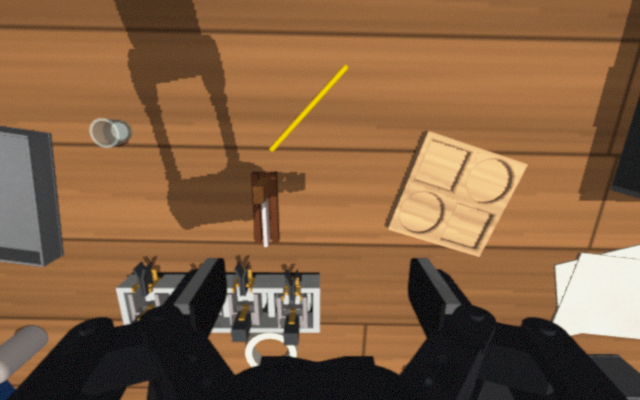

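>>> {"name": "arm_command", "arguments": {"steps": [{"x": -246, "y": -116, "z": 153, "rx": 0, "ry": 0, "rz": 0, "claw": 0.3}, {"x": -246, "y": -116, "z": 153, "rx": 0, "ry": 0, "rz": 0, "claw": 0.3}, {"x": -246, "y": -116, "z": 153, "rx": 0, "ry": 0, "rz": 0, "claw": 0.3}, {"x": -246, "y": -116, "z": 153, "rx": 0, "ry": 0, "rz": 0, "claw": 0.3}, {"x": -246, "y": -116, "z": 153, "rx": 0, "ry": 0, "rz": 0, "claw": 0.3}, {"x": -246, "y": -116, "z": 153, "rx": 0, "ry": 0, "rz": 0, "claw": 0.3}, {"x": -246, "y": -116, "z": 153, "rx": 0, "ry": 0, "rz": 0, "claw": 0.3}, {"x": -246, "y": -116, "z": 153, "rx": 0, "ry": 0, "rz": 0, "claw": 0.3}, {"x": -246, "y": -116, "z": 153, "rx": 0, "ry": 0, "rz": 0, "claw": 0.3}, {"x": -246, "y": -116, "z": 153, "rx": 0, "ry": 0, "rz": 0, "claw": 0.3}]}}

```text
time: 33.1
tcp_pos: [0.6561, 0.0311, 0.1727]
ee_rot: [3.141, 0.001, -3.122]
force: [0.2, 0.1, -0.2]
finger_gap: 0.0555
grip_force: 0.0
```

```bash
cat > tw.py <<'E'
from h import *
import sys
y0=float(sys.argv[1])
for _ in range(2): s=observe();p=camera('wrist')
s=observe();p=camera('wrist');c=cloud(p,s)
print(np.round(s['tcp_pos'],4),np.round(s['ee_rot'],4),s['time'],s['finger_gap'],np.round(s['force'],1))
z=c[...,2]
m=(c[...,0]>.63)&(c[...,0]<.70)&(abs(c[...,1]-y0)<.03)&(z>.084)&(z<.092)
q=c[m]*1000
if len(q)>5:
  print('top',len(q),q.min(0).round(1),q.max(0).round(1),cv2.minAreaRect(q[:,:2].astype(np.float32)))
  a=(q.min(0)+q.max(0))/2000; print('shift',go(a[0],a[1],.054,s))
m=(c[...,0]>.60)&(c[...,0]<.70)&(abs(c[...,1]-y0)<.033)&(z>.014)&(z<.021)
q=c[m]*1000
if len(q)>5: print('base',len(q),q.min(0).round(1),q.max(0).round(1))
E
python3 tw.py .03
```

```text
[0.6562 0.0312 0.173 ] [ 3.1415e+00  2.2000e-03 -3.1214e+00] 33.2 0.05548583585757619 [ 0.5  0.  -0. ]
top 762 [646.4  18.5  84. ] [668.2  40.5  89.5] ((657.3091430664062, 29.484394073486328), (21.691965103149414, 21.35787010192871), 1.7390549182891846)
shift [ -0.7  -1.7 119. ]
base 1612 [600.5  -2.9  14.1] [679.7  63.   21. ]
```

>>> {"name": "arm_command", "arguments": {"squeeze": 60, "steps": [{"x": -1, "y": -1.7, "z": 50, "rx": 0, "ry": 0, "rz": 0, "claw": 0.3}, {"x": -1, "y": -1.7, "z": 95, "rx": 0, "ry": 0, "rz": 0, "claw": 0.3}, {"x": -1, "y": -1.7, "z": 117, "rx": 0, "ry": 0, "rz": 0, "claw": 0.3}, {"x": -1, "y": -1.7, "z": 118, "rx": 0, "ry": 0, "rz": 0, "claw": 0.3}, {"x": -1, "y": -1.7, "z": 118, "rx": 0, "ry": 0, "rz": 0, "claw": -0.3}, {"x": -1, "y": -1.7, "z": 118, "rx": 0, "ry": 0, "rz": 0, "claw": -1}, {"x": -1, "y": -1.7, "z": 118, "rx": 0, "ry": 0, "rz": 0, "claw": -1}, {"x": -1, "y": -1.7, "z": 118, "rx": 0, "ry": 0, "rz": 0, "claw": -1}, {"x": -1, "y": -1.7, "z": 118, "rx": 0, "ry": 0, "rz": 0, "claw": -1}]}}

```text
time: 34.15
tcp_pos: [0.6597, 0.029, 0.0557]
ee_rot: [3.141, 0.005, -3.122]
force: [-0.3, 1.4, 6.4]
finger_gap: 0.0212
grip_force: 59.7
```

>>> {"name": "arm_command", "arguments": {"steps": [{"x": 0, "y": 0, "z": -20, "rx": 0, "ry": 0, "rz": 0, "claw": -1}, {"x": 0, "y": 0, "z": -60, "rx": 0, "ry": 0, "rz": 0, "claw": -1}, {"x": 0, "y": 0, "z": -110, "rx": 0, "ry": 0, "rz": 0, "claw": -1}, {"x": 0, "y": 0, "z": -130, "rx": 0, "ry": 0, "rz": 0, "claw": -1}, {"x": 0, "y": 0, "z": -130, "rx": 0, "ry": 0, "rz": 0, "claw": -1}, {"x": 0, "y": 0, "z": -130, "rx": 0, "ry": 0, "rz": 0, "claw": -1}]}}

```text
time: 34.75
tcp_pos: [0.657, 0.0286, 0.1824]
ee_rot: [-3.142, -0.001, -3.122]
force: [-0.5, 0.2, -3.8]
finger_gap: 0.0215
grip_force: 59.9
```

```bash
cat > held.py <<'E'
from h import *
for _ in range(1): camera('wrist')
s=observe();t=s['tcp_pos'];r=rot(s)
print(np.round(t,4),np.round(s['ee_rot'],4),s['time'],s['finger_gap'],np.round(s['force'],1))
for nm in('wrist','side','top'):
  s=observe();p=camera(nm);save(p,'held_'+nm);c=cloud(p,s)
  d=(c-s['tcp_pos'])@rot(s)*1000   # tool coords mm
  for l,a,b in(('base',35,49),('cheek',3,20)):
    m=(p['z_map']>0)&(d[...,2]>a)&(d[...,2]<b)&(abs(d[...,0]-17)<75)&(abs(d[...,1])<50)
    q=d[m]
    if len(q)>10: print(nm,l,len(q),q.min(0).round(1),q.max(0).round(1),[np.round(x,1) for x in cv2.minAreaRect(q[:,:2].astype(np.float32))])
E
python3 held.py
```

```text
[0.6564 0.0286 0.1811] [ 3.1414 -0.0038 -3.1224] 34.8 0.021220989539433507 [-0.2  0.4 -3.4]
wrist base 3861 [  5.  -31.5  35. ] [71.  30.9 48.9] [array([38.1, -0.2]), array([65.9, 62.5]), np.float64(0.3)]
wrist cheek 5192 [  1.5 -23.6   3. ] [89.  22.6 20. ] [array([45.2, -0.5]), array([87.4, 46.2]), np.float64(0.1)]
side base 218 [-11.  -20.3  35. ] [71.  31.8 48.7] [array([31.2, 10.9]), array([68.1, 54.8]), np.float64(25.0)]
side cheek 605 [-10.6 -24.7   3.2] [88.9 24.1 20. ] [array([39.3,  0.2]), array([98.6, 49.1]), np.float64(1.5)]
top base 268 [  1.2 -29.4  35. ] [71.1 29.7 48.6] [array([36.4, -0.1]), array([59. , 69.6]), np.float64(89.2)]
top cheek 156 [  6.9 -21.7   3.1] [88.8 20.8 19.9] [array([48. , -0.6]), array([42.2, 81.8]), np.float64(89.3)]
```

```bash
python3 - <<'E'
from h import *
s=observe();p=camera('wrist');c=cloud(p,s);save(p,'h1')
d=(c-s['tcp_pos'])@rot(s)*1000
im=p['img'][150:400,170:470];cv2.imwrite('pics/h1c.png',cv2.cvtColor(cv2.resize(im,(600,500)),cv2.COLOR_RGB2BGR))
for x in range(0,60,4):
    m=(p['z_map']>0)&(d[...,2]>33)&(d[...,2]<40)&(abs(d[...,0]-x)<2)&(abs(d[...,1])<50)
    q=d[m]
    if len(q):print(x,len(q),q[:,1].min().round(1),q[:,1].max().round(1))
E
```

```text
4 6 -29.0 28.1
8 39 -30.6 29.5
12 451 -31.0 29.8
16 412 -31.5 30.9
20 425 -31.3 30.1
24 400 -30.5 29.9
28 401 -30.4 29.1
32 342 -17.7 27.7
36 257 -17.6 16.6
40 259 -17.6 16.5
44 241 -23.5 22.4
48 83 -11.4 10.7
52 14 -0.9 -0.3
56 155 -12.5 11.5
```

View pics/h1c.png

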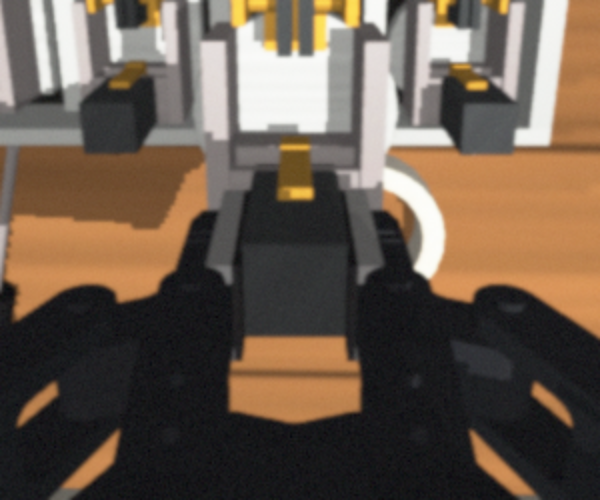

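>>> {"name": "arm_command", "arguments": {"steps": [{"x": 0, "y": 45, "z": -20, "rx": 0, "ry": 0, "rz": 0, "claw": -1}, {"x": 10, "y": 90, "z": -40, "rx": 0, "ry": 0, "rz": 0, "claw": -1}, {"x": 30, "y": 135, "z": -40, "rx": 0, "ry": 0, "rz": 0, "claw": -1}, {"x": 50, "y": 180, "z": -40, "rx": 0, "ry": 0, "rz": 0, "claw": -1}, {"x": 70, "y": 225, "z": -40, "rx": 0, "ry": 0, "rz": 0, "claw": -1}, {"x": 90, "y": 270, "z": -40, "rx": 0, "ry": 0, "rz": 0, "claw": -1}, {"x": 90, "y": 315, "z": -40, "rx": 0, "ry": 0, "rz": 0, "claw": -1}, {"x": 90, "y": 350, "z": -40, "rx": 0, "ry": 0, "rz": 0, "claw": -1}, {"x": 90, "y": 350, "z": -40, "rx": 0, "ry": 0, "rz": 0, "claw": -1}, {"x": 90, "y": 350, "z": -40, "rx": 0, "ry": 0, "rz": 0, "claw": -1}]}}

```text
time: 36.0
tcp_pos: [0.5605, 0.3772, 0.2216]
ee_rot: [-3.14, -0.002, -3.12]
force: [0.4, -1.5, -3.0]
finger_gap: 0.021
grip_force: 60.5
```

```bash
cat > tray.py <<'E'
from h import *
camera('wrist');camera('wrist')
s=observe();p=camera('wrist');c=cloud(p,s)
print(np.round(s['tcp_pos'],4),np.round(s['ee_rot'],4),s['time'],s['finger_gap'])
for n in ['nest_square_a','nest_round_a']:
    print(n,[(np.round(d['at'],4).tolist(),round(d['score'],2)) for d in place_of(n,p)[:5]])
z=c[...,2];B=(abs(c[...,0]-.463)<.13)&(abs(c[...,1]-.349)<.13)&(p['z_map']>0)
q=(c[B&(z>.012)&(z<.021)][:,:2]*1000).astype(np.float32);print('tray',len(q),cv2.minAreaRect(q))
m=B&(z>.001)&(z<.0108)
n,L,st,ce=cv2.connectedComponentsWithStats(cv2.erode(m.astype(np.uint8),np.ones((3,3))))
for i in range(1,n):
    if st[i,4]>300: q=(c[L==i][:,:2]*1000).astype(np.float32);print('nest',st[i,4],cv2.minAreaRect(q),cv2.minEnclosingCircle(q),np.median(z[L==i]))
E
python3 tray.py
```

```text
[0.561  0.3757 0.2222] [-3.1400e+00 -1.3000e-03 -3.1229e+00] 36.1 0.02099104839884182
nest_square_a [([0.5131, 0.3741, 0.0089], 0.66)]
nest_round_a [([0.4899, 0.3036, 0.0086], 0.83), ([0.4315, 0.3958, 0.0053], 0.61)]
tray 8033 ((462.2339172363281, 347.88092041015625), (156.57046508789062, 156.32192993164062), 73.63044738769531)
nest 3448 ((413.83740234375, 321.34552001953125), (59.88076400756836, 59.969482421875), 73.55974578857422) ((413.715576171875, 321.2146911621094), 41.632591247558594) 0.005287909331973248
nest 3103 ((435.6697692871094, 395.34332275390625), (64.55426788330078, 65.06965637207031), 45.181217193603516) ((435.7229309082031, 395.4405212402344), 32.97535705566406) 0.005303646728476746
nest 2860 ((487.9146728515625, 299.2464599609375), (65.1453857421875, 64.58963012695312), 51.850318908691406) ((488.0309143066406, 299.3573303222656), 32.8886833190918) 0.005350281555673478
nest 424 ((503.45391845703125, 352.0954284667969), (14.80067253112793, 57.687782287597656), 73.5047836303711) ((501.4754333496094, 345.4140625), 28.84535789489746) 0.005390587901470456
nest 428 ((503.8282165527344, 394.2392578125), (23.553630828857422, 35.807621002197266), 73.37842559814453) ((502.9190979003906, 394.65447998046875), 20.151891708374023) 0.005352891521482009
```

>>> {"name": "arm_command", "arguments": {"steps": [{"x": 45, "y": 22, "z": 0, "rx": 0, "ry": 0, "rz": 0, "claw": -1}, {"x": 90, "y": 22, "z": 0, "rx": 0, "ry": 0, "rz": 0, "claw": -1}, {"x": 107.5, "y": 22, "z": 30, "rx": 0, "ry": 0, "rz": 0, "claw": -1}, {"x": 107.5, "y": 22, "z": 75, "rx": 0, "ry": 0, "rz": 0, "claw": -1}, {"x": 107.5, "y": 22, "z": 120, "rx": 0, "ry": 0, "rz": 0, "claw": -1}, {"x": 107.5, "y": 22, "z": 140, "rx": 0, "ry": 0, "rz": 0, "claw": -1}, {"x": 107.5, "y": 22, "z": 140, "rx": 0, "ry": 0, "rz": 0, "claw": -1}, {"x": 107.5, "y": 22, "z": 140, "rx": 0, "ry": 0, "rz": 0, "claw": -1}, {"x": 107.5, "y": 22, "z": 140, "rx": 0, "ry": 0, "rz": 0, "claw": -1}]}}

```text
time: 37.15
tcp_pos: [0.455, 0.3974, 0.0852]
ee_rot: [3.139, 0.004, -3.123]
force: [0.3, 0.8, -2.3]
finger_gap: 0.0212
grip_force: 60.5
```

```bash
python3 - <<'E'
from h import *
camera('wrist');s=observe();p=camera('wrist');c=cloud(p,s);print(np.round(s['tcp_pos'],4),np.round(s['ee_rot'],4),go(.453,.3958,.0545,s))
z=c[...,2];q=(c[(abs(c[...,0]-.463)<.13)&(abs(c[...,1]-.349)<.13)&(z>.012)&(z<.021)][:,:2]*1000).astype(np.float32);print('tray',len(q),cv2.minAreaRect(q))
E
```

```text
[0.4549 0.3975 0.0853] [ 3.139   0.0037 -3.1229] [ 2.  -1.8 30.8]
tray 13317 ((462.5010681152344, 347.595947265625), (157.22979736328125, 157.43402099609375), 73.5032730102539)
```

>>> {"name": "arm_command", "arguments": {"steps": [{"x": 2, "y": -1.8, "z": 0, "rx": 0, "ry": 0, "rz": 0, "claw": -1}, {"x": 2, "y": -1.8, "z": 8, "rx": 0, "ry": 0, "rz": 0, "claw": -1}, {"x": 2, "y": -1.8, "z": 14, "rx": 0, "ry": 0, "rz": 0, "claw": -1}, {"x": 2, "y": -1.8, "z": 18, "rx": 0, "ry": 0, "rz": 0, "claw": -1}, {"x": 2, "y": -1.8, "z": 21, "rx": 0, "ry": 0, "rz": 0, "claw": -1}, {"x": 2, "y": -1.8, "z": 24, "rx": 0, "ry": 0, "rz": 0, "claw": -1}, {"x": 2, "y": -1.8, "z": 27, "rx": 0, "ry": 0, "rz": 0, "claw": -1}, {"x": 2, "y": -1.8, "z": 29, "rx": 0, "ry": 0, "rz": 0, "claw": -1}, {"x": 2, "y": -1.8, "z": 29, "rx": 0, "ry": 0, "rz": 0, "claw": -1}]}}

```text
time: 38.15
tcp_pos: [0.4526, 0.3952, 0.056]
ee_rot: [3.141, 0.003, -3.122]
force: [0.7, -1.2, 6.8]
finger_gap: 0.0214
grip_force: 62.4
```

>>> {"name": "arm_command", "arguments": {"steps": [{"x": 0, "y": 0, "z": 0, "rx": 0, "ry": 0, "rz": 0, "claw": -0.3}, {"x": 0, "y": 0, "z": 0, "rx": 0, "ry": 0, "rz": 0, "claw": 0.2}, {"x": 0, "y": 0, "z": 0, "rx": 0, "ry": 0, "rz": 0, "claw": 0.2}, {"x": 0, "y": 0, "z": -20, "rx": 0, "ry": 0, "rz": 0, "claw": 0.3}, {"x": 0, "y": 0, "z": -60, "rx": 0, "ry": 0, "rz": 0, "claw": 0.3}, {"x": 0, "y": 0, "z": -110, "rx": 0, "ry": 0, "rz": 0, "claw": 0.3}, {"x": -30, "y": 0, "z": -130, "rx": 0, "ry": 0, "rz": 0, "claw": 0.3}, {"x": -70, "y": 0, "z": -140, "rx": 0, "ry": 0, "rz": 0, "claw": 0.3}, {"x": -70, "y": 0, "z": -140, "rx": 0, "ry": 0, "rz": 0, "claw": 0.3}]}}

```text
time: 39.05
tcp_pos: [0.527, 0.3969, 0.196]
ee_rot: [3.139, 0.008, -3.124]
force: [-0.3, 0.3, 0.2]
finger_gap: 0.0554
grip_force: 0.0
```

```bash
cat > placed.py <<'E'
from h import *
import sys
x0,y0=map(float,sys.argv[1:3])
camera('wrist');s=observe();p=camera('wrist');c=cloud(p,s);print(np.round(s['tcp_pos'],4),s['time'],np.round(s['force'],1))
z=c[...,2]
m=(abs(c[...,0]-x0)<.025)&(abs(c[...,1]-y0)<.025)&(z>.078)&(z<.1)
q=c[m]*1000;print('tower top',len(q),q.min(0).round(1),q.max(0).round(1),np.median(q,0).round(1),cv2.minAreaRect(q[:,:2].astype(np.float32)))
q=(c[(abs(c[...,0]-.463)<.13)&(abs(c[...,1]-.349)<.13)&(z>.012)&(z<.0175)][:,:2]*1000).astype(np.float32)
if len(q):print('tray',len(q),cv2.minAreaRect(q))
E
python3 placed.py .453 .3955
```

```text
[0.5236 0.3963 0.1944] 39.1 [-1.  -0.3 -0.8]
tower top 842 [440.8 383.3  84.9] [462.4 405.1  89.5] [451.2 394.2  87.3] ((451.5736083984375, 394.1429138183594), (21.433115005493164, 21.42771339416504), 1.4258240461349487)
tray 10826 ((462.28631591796875, 347.6424560546875), (156.6839141845703, 156.7306365966797), 73.44537353515625)
```

>>> {"name": "arm_command", "arguments": {"steps": [{"x": -127, "y": -522, "z": 24, "rx": 0, "ry": 0, "rz": 0, "claw": 0.3}, {"x": -127, "y": -522, "z": 24, "rx": 0, "ry": 0, "rz": 0, "claw": 0.3}, {"x": -127, "y": -522, "z": 24, "rx": 0, "ry": 0, "rz": 0, "claw": 0.3}, {"x": -127, "y": -522, "z": 24, "rx": 0, "ry": 0, "rz": 0, "claw": 0.3}, {"x": -127, "y": -522, "z": 24, "rx": 0, "ry": 0, "rz": 0, "claw": 0.3}, {"x": -127, "y": -522, "z": 24, "rx": 0, "ry": 0, "rz": 0, "claw": 0.3}, {"x": -127, "y": -522, "z": 24, "rx": 0, "ry": 0, "rz": 0, "claw": 0.3}, {"x": -127, "y": -522, "z": 24, "rx": 0, "ry": 0, "rz": 0, "claw": 0.3}, {"x": -127, "y": -522, "z": 24, "rx": 0, "ry": 0, "rz": 0, "claw": 0.3}, {"x": -127, "y": -522, "z": 24, "rx": 0, "ry": 0, "rz": 0, "claw": 0.3}]}}

```text
time: 40.15
tcp_pos: [0.6472, -0.0873, 0.1707]
ee_rot: [3.14, -0.003, -3.122]
force: [0.4, -0.8, -0.4]
finger_gap: 0.0556
grip_force: 0.0
```

```bash
python3 -c "
from h import *
camera('wrist');camera('wrist');s=observe();print(np.round(s['ee_rot'],4),go(.661,-.123,.17,s))"
```

```text
[-3.1390e+00 -1.8000e-03 -3.1277e+00] [-12.1 -30.8  -0. ]
```

>>> {"name": "arm_command", "arguments": {"steps": [{"x": -12, "y": -31, "z": 0, "rx": 0, "ry": 0, "rz": 0, "claw": 0.3}, {"x": -12, "y": -31, "z": 0, "rx": 0, "ry": 0, "rz": 0, "claw": 0.3}, {"x": -12, "y": -31, "z": 0, "rx": 0, "ry": 0, "rz": 0, "claw": 0.3}, {"x": -12, "y": -31, "z": 0, "rx": 0, "ry": 0, "rz": 0, "claw": 0.3}]}}

```text
time: 40.65
tcp_pos: [0.6602, -0.1157, 0.1712]
ee_rot: [3.14, -0.002, -3.121]
force: [0.3, -0.0, 0.1]
finger_gap: 0.0553
grip_force: 0.0
```

```bash
python3 tw.py -.123
```

```text
[ 0.6606 -0.1158  0.1716] [ 3.1408e+00 -8.0000e-04 -3.1209e+00] 40.75 0.05554388282388938 [ 0.3 -0.2 -0.1]
top 790 [ 649.9 -134.5   84.3] [ 671.9 -112.7   89.3] ((660.9803466796875, -123.67168426513672), (21.83565902709961, 21.514633178710938), 0.9904616475105286)
shift [ -0.2  -7.9 117.6]
base 1658 [ 600.  -156.    14.1] [682.7 -90.   21. ]
```

>>> {"name": "arm_command", "arguments": {"squeeze": 60, "steps": [{"x": 0, "y": -8, "z": 45, "rx": 0, "ry": 0, "rz": 0, "claw": 0.3}, {"x": 0, "y": -8, "z": 80, "rx": 0, "ry": 0, "rz": 0, "claw": 0.3}, {"x": 0, "y": -8, "z": 110, "rx": 0, "ry": 0, "rz": 0, "claw": 0.3}, {"x": 0, "y": -8, "z": 116.5, "rx": 0, "ry": 0, "rz": 0, "claw": 0.3}, {"x": 0, "y": -8, "z": 116.5, "rx": 0, "ry": 0, "rz": 0, "claw": -0.3}, {"x": 0, "y": -8, "z": 116.5, "rx": 0, "ry": 0, "rz": 0, "claw": -1}, {"x": 0, "y": -8, "z": 116.5, "rx": 0, "ry": 0, "rz": 0, "claw": -1}, {"x": 0, "y": -8, "z": 116.5, "rx": 0, "ry": 0, "rz": 0, "claw": -1}, {"x": 0, "y": -8, "z": 116.5, "rx": 0, "ry": 0, "rz": 0, "claw": -1}]}}

```text
time: 41.7
tcp_pos: [0.6632, -0.1255, 0.0574]
ee_rot: [-3.141, 0.005, -3.122]
force: [1.7, 2.9, 4.5]
finger_gap: 0.0208
grip_force: 62.3
```

>>> {"name": "arm_command", "arguments": {"steps": [{"x": 0, "y": 0, "z": -20, "rx": 0, "ry": 0, "rz": 0, "claw": -1}, {"x": 0, "y": 0, "z": -60, "rx": 0, "ry": 0, "rz": 0, "claw": -1}, {"x": 0, "y": 0, "z": -110, "rx": 0, "ry": 0, "rz": 0, "claw": -1}, {"x": 0, "y": 0, "z": -150, "rx": 0, "ry": 0, "rz": 0, "claw": -1}, {"x": 0, "y": 0, "z": -170, "rx": 0, "ry": 0, "rz": 0, "claw": -1}, {"x": 0, "y": 0, "z": -170, "rx": 0, "ry": 0, "rz": 0, "claw": -1}, {"x": 0, "y": 0, "z": -170, "rx": 0, "ry": 0, "rz": 0, "claw": -1}]}}

```text
time: 42.4
tcp_pos: [0.6605, -0.1254, 0.2241]
ee_rot: [3.141, -0.002, -3.122]
force: [-0.5, 0.1, -3.9]
finger_gap: 0.0208
grip_force: 60.8
```

```bash
cat > shape.py <<'E'
from h import *
camera('wrist');s=observe();p=camera('wrist');c=cloud(p,s)
print(np.round(s['tcp_pos'],4),np.round(s['ee_rot'],4),s['time'],np.round(s['force'],1),s['finger_gap'])
d=(c-s['tcp_pos'])@rot(s)*1000
for x in range(0,60,4):
    m=(p['z_map']>0)&(d[...,2]>33)&(d[...,2]<40)&(abs(d[...,0]-x)<2)&(abs(d[...,1])<50)
    q=d[m]
    if len(q):print(x,len(q),q[:,1].min().round(1),q[:,1].max().round(1))
m=(p['z_map']>0)&(d[...,2]>33)&(d[...,2]<40)&(abs(d[...,1])<50)&(abs(d[...,1])>24)&(d[...,0]<60)
q=d[m];print('x range at side',np.percentile(q[:,0],[0,1,99,100]).round(1))
m=(p['z_map']>0)&(d[...,2]>-37)&(d[...,2]<-30)&(abs(d[...,1])<10)&(abs(d[...,0])<25)
q=d[m];print('tower top',q.min(0).round(1),q.max(0).round(1))
E
python3 shape.py
```

```text
[ 0.66   -0.1252  0.223 ] [ 3.1404 -0.0041 -3.1225] 42.45 [-1.5 -0.  -4. ] 0.021134049355098928
0 6 -28.6 27.4
4 1 -28.4 -28.4
8 2 27.5 27.7
12 281 -17.6 27.3
16 108 -28.5 27.3
20 93 -28.3 16.6
24 73 -17.7 27.5
28 71 -17.6 27.3
32 50 -28.4 27.2
36 70 -17.6 16.6
40 120 -27.4 27.4
44 136 -23.3 22.2
48 61 -9.0 8.4
52 27 -12.3 11.6
56 178 -15.6 14.2
x range at side [-10.5  -9.6  41.5  41.9]
tower top [ -9.3 -10.  -36.4] [ 13.5  10.  -30. ]
```

>>> {"name": "arm_command", "arguments": {"steps": [{"x": 121, "y": 462, "z": 0, "rx": 0, "ry": 0, "rz": 17.6, "claw": -1}, {"x": 121, "y": 462, "z": 0, "rx": 0, "ry": 0, "rz": 17.6, "claw": -1}, {"x": 121, "y": 462, "z": 0, "rx": 0, "ry": 0, "rz": 17.6, "claw": -1}, {"x": 121, "y": 462, "z": 0, "rx": 0, "ry": 0, "rz": 17.6, "claw": -1}, {"x": 121, "y": 462, "z": 0, "rx": 0, "ry": 0, "rz": 17.6, "claw": -1}, {"x": 121, "y": 462, "z": 0, "rx": 0, "ry": 0, "rz": 17.6, "claw": -1}, {"x": 121, "y": 462, "z": 0, "rx": 0, "ry": 0, "rz": 17.6, "claw": -1}, {"x": 121, "y": 462, "z": 0, "rx": 0, "ry": 0, "rz": 17.6, "claw": -1}, {"x": 121, "y": 462, "z": 0, "rx": 0, "ry": 0, "rz": 17.6, "claw": -1}, {"x": 121, "y": 462, "z": 0, "rx": 0, "ry": 0, "rz": 17.6, "claw": -1}]}}

```text
time: 43.5
tcp_pos: [0.5288, 0.3375, 0.2227]
ee_rot: [-3.14, -0.004, 2.856]
force: [0.8, -0.7, -2.6]
finger_gap: 0.021
grip_force: 61.0
```

```bash
python3 tray.py; python3 - <<'E'
from h import *
s=observe();p=camera('wrist');c=cloud(p,s)
d=(c-s['tcp_pos'])@rot(s)*1000
m=(p['z_map']>0)&(d[...,2]>36)&(d[...,2]<52)&(abs(d[...,1])<33)&(abs(d[...,1])>24.5)&(d[...,0]<60)&(d[...,0]>-30)
q=d[m];print(len(q),np.percentile(q,[0,2,50,98,100],axis=0).round(1))
print(np.histogram(q[:,0],bins=np.arange(-20,56,3)),np.histogram(q[:,2],bins=np.arange(36,53,2)))
E
```

```text
[0.5289 0.3378 0.2226] [-3.1405 -0.0046  2.8586] 43.6 0.02148786278466852
nest_square_a [([0.5135, 0.3755, 0.01], 0.95), ([0.4139, 0.3224, 0.0067], 0.91)]
nest_round_a [([0.4864, 0.3017, 0.0093], 0.95), ([0.7478, 0.0618, 0.0005], 0.32)]
tray 7742 ((454.9757995605469, 349.946044921875), (156.4459686279297, 170.41986083984375), 73.52452087402344)
nest 3220 ((414.1799621582031, 321.5727844238281), (60.53038787841797, 60.01552963256836), 73.6504135131836) ((414.42041015625, 321.80889892578125), 42.294742584228516) 0.005273348207020773
nest 1613 ((480.0771789550781, 294.2486267089844), (45.244911193847656, 65.0234375), 31.372947692871094) ((488.00738525390625, 299.156494140625), 32.61454391479492) 0.0053729478456562285
nest 1053 ((512.7080078125, 382.83428955078125), (40.90498733520508, 59.17387771606445), 73.766845703125) ((512.7664794921875, 382.79937744140625), 35.876136779785156) 0.0053737746825709976
249 [[-10.8 -29.2  39. ]
 [ -7.3 -29.1  39.6]
 [ 39.  -24.8  41.1]
 [ 45.   27.7  49.7]
 [ 45.2  27.9  51.1]]
(array([ 0,  0,  0,  4,  8,  8,  8,  5,  6,  7,  9,  8,  7,  8,  5, 11,  9,
        7,  9, 11, 48, 71,  0,  0,  0]), array([-20, -17, -14, -11,  -8,  -5,  -2,   1,   4,   7,  10,  13,  16,
        19,  22,  25,  28,  31,  34,  37,  40,  43,  46,  49,  52,  55])) (array([  0,  23, 185,  19,   9,   2,   8,   3]), array([36, 38, 40, 42, 44, 46, 48, 50, 52]))
```

>>> {"name": "arm_command", "arguments": {"steps": [{"x": 44, "y": -23, "z": 0, "rx": 0, "ry": 0, "rz": 0.2, "claw": -1}, {"x": 88, "y": -46.8, "z": 0, "rx": 0, "ry": 0, "rz": 0.2, "claw": -1}, {"x": 88, "y": -46.8, "z": 40, "rx": 0, "ry": 0, "rz": 0.2, "claw": -1}, {"x": 88, "y": -46.8, "z": 85, "rx": 0, "ry": 0, "rz": 0.2, "claw": -1}, {"x": 88, "y": -46.8, "z": 120, "rx": 0, "ry": 0, "rz": 0.2, "claw": -1}, {"x": 88, "y": -46.8, "z": 130, "rx": 0, "ry": 0, "rz": 0.2, "claw": -1}, {"x": 88, "y": -46.8, "z": 130, "rx": 0, "ry": 0, "rz": 0.2, "claw": -1}, {"x": 88, "y": -46.8, "z": 130, "rx": 0, "ry": 0, "rz": 0.2, "claw": -1}, {"x": 88, "y": -46.8, "z": 130, "rx": 0, "ry": 0, "rz": 0.2, "claw": -1}]}}

```text
time: 44.7
tcp_pos: [0.4357, 0.3149, 0.0973]
ee_rot: [3.139, 0.003, 2.85]
force: [0.3, -0.4, -2.6]
finger_gap: 0.0212
grip_force: 61.0
```

```bash
python3 - <<'E'
from h import *
camera('wrist');s=observe();print(np.round(s['tcp_pos'],4),np.round(s['ee_rot'],4),go(.4310,.3175,.058,s))
E
```

```text
[0.4354 0.3149 0.0972] [3.1387e+00 2.9000e-03 2.8499e+00] [ 5.1  1.1 39.2]
```

>>> {"name": "arm_command", "arguments": {"steps": [{"x": 5, "y": 1.1, "z": 0, "rx": 0, "ry": 0, "rz": -0.2, "claw": -1}, {"x": 5, "y": 1.1, "z": 10, "rx": 0, "ry": 0, "rz": -0.2, "claw": -1}, {"x": 5, "y": 1.1, "z": 18, "rx": 0, "ry": 0, "rz": -0.2, "claw": -1}, {"x": 5, "y": 1.1, "z": 22, "rx": 0, "ry": 0, "rz": -0.2, "claw": -1}, {"x": 5, "y": 1.1, "z": 22, "rx": 0, "ry": 0, "rz": -0.2, "claw": -1}, {"x": 5, "y": 1.1, "z": 22, "rx": 0, "ry": 0, "rz": -0.2, "claw": -1}]}}

```text
time: 45.35
tcp_pos: [0.4294, 0.3167, 0.073]
ee_rot: [-3.141, -0.0, 2.854]
force: [0.4, 0.2, -3.7]
finger_gap: 0.0213
grip_force: 61.1
```

```bash
python3 - <<'E'
from h import *
s=observe();print(np.round(s['tcp_pos'],4),np.round(s['ee_rot'],4),go(.4310,.3175,.058,s))
E
```

```text
[0.4294 0.3167 0.073 ] [-3.1413e+00 -4.0000e-04  2.8536e+00] [-1.3  1.2 15. ]
```

>>> {"name": "arm_command", "arguments": {"steps": [{"x": -1.3, "y": 1, "z": 3, "rx": 0, "ry": 0, "rz": 0, "claw": -1}, {"x": -1.3, "y": 1, "z": 6, "rx": 0, "ry": 0, "rz": 0, "claw": -1}, {"x": -1.3, "y": 1, "z": 9, "rx": 0, "ry": 0, "rz": 0, "claw": -1}, {"x": -1.3, "y": 1, "z": 12, "rx": 0, "ry": 0, "rz": 0, "claw": -1}, {"x": -1.3, "y": 1, "z": 14, "rx": 0, "ry": 0, "rz": 0, "claw": -1}, {"x": -1.3, "y": 1, "z": 15, "rx": 0, "ry": 0, "rz": 0, "claw": -1}, {"x": -1.3, "y": 1, "z": 15, "rx": 0, "ry": 0, "rz": 0, "claw": -1}]}}

```text
time: 46.05
tcp_pos: [0.431, 0.3173, 0.0588]
ee_rot: [3.142, 0.0, 2.854]
force: [-1.3, -0.7, 2.8]
finger_gap: 0.0212
grip_force: 62.0
```

>>> {"name": "arm_command", "arguments": {"steps": [{"x": 0, "y": 0, "z": 0, "rx": 0, "ry": 0, "rz": 0, "claw": -0.3}, {"x": 0, "y": 0, "z": 0, "rx": 0, "ry": 0, "rz": 0, "claw": 0.2}, {"x": 0, "y": 0, "z": 0, "rx": 0, "ry": 0, "rz": 0, "claw": 0.2}, {"x": 0, "y": 0, "z": -20, "rx": 0, "ry": 0, "rz": 0, "claw": 0.3}, {"x": 0, "y": 0, "z": -60, "rx": 0, "ry": 0, "rz": 0, "claw": 0.3}, {"x": 0, "y": 0, "z": -110, "rx": 0, "ry": 0, "rz": 0, "claw": 0.3}, {"x": -40, "y": 0, "z": -140, "rx": 0, "ry": 0, "rz": 0, "claw": 0.3}, {"x": -80, "y": 0, "z": -140, "rx": 0, "ry": 0, "rz": -9, "claw": 0.3}, {"x": -80, "y": 0, "z": -140, "rx": 0, "ry": 0, "rz": -17.5, "claw": 0.3}, {"x": -80, "y": 0, "z": -140, "rx": 0, "ry": 0, "rz": -17.5, "claw": 0.3}]}}

```text
time: 47.05
tcp_pos: [0.5085, 0.2943, 0.1982]
ee_rot: [3.141, 0.0, -3.125]
force: [-0.2, 0.7, -0.7]
finger_gap: 0.0557
grip_force: 0.0
```

```bash
python3 placed.py .4305 .317; python3 placed.py .4516 .394;python3 -c "
from h import *
s=observe();print(np.round(s['ee_rot'],4),go(.661,.105,.17,s))
c=cloud(camera('top'))
q=c[(abs(c[...,0]-.468)<.14)&(abs(c[...,1]+.341)<.12)&(c[...,2]>.032)&(c[...,2]<.048)]*1000
print('scrap',len(q),cv2.minAreaRect(q[:,:2].astype(np.float32)))"
```

```text
[0.5075 0.2944 0.1979] 47.1 [ 0.1 -0.   0.3]
tower top 850 [419.2 303.2  78.3] [445.6 329.   89.9] [432.2 315.8  87.3] ((432.45220947265625, 316.07122802734375), (22.096025466918945, 21.915111541748047), 73.9605712890625)
tray 9695 ((462.3889465332031, 348.17315673828125), (156.495361328125, 156.6009521484375), 73.48512268066406)
[0.5067 0.2947 0.1979] 47.2 [-0.   0.1  0.5]
tower top 895 [440.6 382.8  78.2] [462.7 405.2  89.6] [451.3 392.8  87.2] ((451.72015380859375, 394.034912109375), (21.793697357177734, 22.197214126586914), 1.2296990156173706)
tray 9685 ((462.24627685546875, 348.1441650390625), (156.33920288085938, 156.3245086669922), 73.51741790771484)
[-3.1414e+00 -1.0000e-03 -3.1255e+00] [-151.3 -192.2   27.8]
scrap 493 ((469.14154052734375, -340.9659729003906), (162.47698974609375, 200.16761779785156), 82.7324447631836)
```

>>> {"name": "arm_command", "arguments": {"steps": [{"x": -152.5, "y": -192, "z": 28, "rx": 0, "ry": 0, "rz": 0, "claw": 0.3}, {"x": -152.5, "y": -192, "z": 28, "rx": 0, "ry": 0, "rz": 0, "claw": 0.3}, {"x": -152.5, "y": -192, "z": 28, "rx": 0, "ry": 0, "rz": 0, "claw": 0.3}, {"x": -152.5, "y": -192, "z": 28, "rx": 0, "ry": 0, "rz": 0, "claw": 0.3}, {"x": -152.5, "y": -192, "z": 28, "rx": 0, "ry": 0, "rz": 0, "claw": 0.3}, {"x": -152.5, "y": -192, "z": 28, "rx": 0, "ry": 0, "rz": 0, "claw": 0.3}, {"x": -152.5, "y": -192, "z": 28, "rx": 0, "ry": 0, "rz": 0, "claw": 0.3}, {"x": -152.5, "y": -192, "z": 28, "rx": 0, "ry": 0, "rz": 0, "claw": 0.3}]}}

```text
time: 48.1
tcp_pos: [0.6625, 0.1064, 0.1703]
ee_rot: [3.141, -0.001, -3.124]
force: [0.4, 0.9, -0.3]
finger_gap: 0.0553
grip_force: 0.0
```

```bash
python3 tw.py .105
```

```text
[0.6625 0.1068 0.1707] [ 3.1411  0.     -3.1225] 48.2 0.05535054531852649 [-0.   0.2 -0.4]
top 818 [651.   95.   84.1] [673.5 116.8  89.1] ((662.2581787109375, 105.7999038696289), (22.311813354492188, 21.639984130859375), 0.8967056274414062)
shift [  0.3  -1.  116.7]
base 1447 [600.1  72.1  14.2] [678.1 137.9  21. ]
```

>>> {"name": "arm_command", "arguments": {"squeeze": 60, "steps": [{"x": 0, "y": -1, "z": 45, "rx": 0, "ry": 0, "rz": 0, "claw": 0.3}, {"x": 0, "y": -1, "z": 80, "rx": 0, "ry": 0, "rz": 0, "claw": 0.3}, {"x": 0, "y": -1, "z": 110, "rx": 0, "ry": 0, "rz": 0, "claw": 0.3}, {"x": 0, "y": -1, "z": 115, "rx": 0, "ry": 0, "rz": 0, "claw": 0.3}, {"x": 0, "y": -1, "z": 115, "rx": 0, "ry": 0, "rz": 0, "claw": -0.3}, {"x": 0, "y": -1, "z": 115, "rx": 0, "ry": 0, "rz": 0, "claw": -1}, {"x": 0, "y": -1, "z": 115, "rx": 0, "ry": 0, "rz": 0, "claw": -1}, {"x": 0, "y": -1, "z": 115, "rx": 0, "ry": 0, "rz": 0, "claw": -1}, {"x": 0, "y": -1, "z": 115, "rx": 0, "ry": 0, "rz": 0, "claw": -1}]}}

```text
time: 49.15
tcp_pos: [0.6651, 0.1049, 0.0577]
ee_rot: [3.141, 0.005, -3.124]
force: [0.2, 2.0, 6.8]
finger_gap: 0.021
grip_force: 60.9
```

>>> {"name": "arm_command", "arguments": {"steps": [{"x": 0, "y": 0, "z": -20, "rx": 0, "ry": 0, "rz": 0, "claw": -1}, {"x": 0, "y": 0, "z": -60, "rx": 0, "ry": 0, "rz": 0, "claw": -1}, {"x": 0, "y": 0, "z": -110, "rx": 0, "ry": 0, "rz": 0, "claw": -1}, {"x": 0, "y": 0, "z": -150, "rx": 0, "ry": 0, "rz": 0, "claw": -1}, {"x": 0, "y": 0, "z": -170, "rx": 0, "ry": 0, "rz": 0, "claw": -1}, {"x": 0, "y": 0, "z": -170, "rx": 0, "ry": 0, "rz": 0, "claw": -1}]}}

```text
time: 49.75
tcp_pos: [0.6653, 0.1041, 0.2295]
ee_rot: [-3.141, 0.008, -3.124]
force: [0.9, -0.2, -3.1]
finger_gap: 0.021
grip_force: 59.8
```

>>> {"name": "arm_command", "arguments": {"steps": [{"x": 175, "y": -484, "z": 0, "rx": 0, "ry": 0, "rz": 8.4, "claw": -1}, {"x": 175, "y": -484, "z": 0, "rx": 0, "ry": 0, "rz": 8.4, "claw": -1}, {"x": 175, "y": -484, "z": 0, "rx": 0, "ry": 0, "rz": 8.4, "claw": -1}, {"x": 175, "y": -484, "z": 0, "rx": 0, "ry": 0, "rz": 8.4, "claw": -1}, {"x": 175, "y": -484, "z": 0, "rx": 0, "ry": 0, "rz": 8.4, "claw": -1}, {"x": 175, "y": -484, "z": 0, "rx": 0, "ry": 0, "rz": 8.4, "claw": -1}, {"x": 175, "y": -484, "z": 0, "rx": 0, "ry": 0, "rz": 8.4, "claw": -1}, {"x": 175, "y": -484, "z": 0, "rx": 0, "ry": 0, "rz": 8.4, "claw": -1}, {"x": 175, "y": -484, "z": 0, "rx": 0, "ry": 0, "rz": 8.4, "claw": -1}, {"x": 175, "y": -484, "z": 0, "rx": 0, "ry": 0, "rz": 8.4, "claw": -1}]}}

```text
time: 50.75
tcp_pos: [0.4996, -0.3698, 0.2227]
ee_rot: [3.139, -0.003, 3.012]
force: [0.7, 0.1, -2.8]
finger_gap: 0.0211
grip_force: 60.0
```

```bash
python3 - <<'E'
from h import *
camera('wrist');s=observe();p=camera('top');print(np.round(s['tcp_pos'],4),np.round(s['ee_rot'],4),s['force'],s['finger_gap'],go(.4963,-.3808,.1,s))
print([(np.round(d['at'],3).tolist(),round(d['score'],2)) for d in place_of('scrap',p)])
s=observe();p=camera('wrist');c=cloud(p,s)
print([(np.round(d['at'],3).tolist(),round(d['score'],2)) for d in place_of('scrap',p)])
d=(c-s['tcp_pos'])@rot(s)*1000
m=(p['z_map']>0)&(d[...,2]>34)&(d[...,2]<56)&(abs(d[...,1])<34)&(abs(d[...,1])>24.5)&(d[...,0]<60)&(d[...,0]>-30)
q=d[m]
if len(q):print(len(q),np.percentile(q,[0,2,50,98,100],axis=0).round(1))
E
```

```text
[ 0.4965 -0.3796  0.2224] [-3.133  -0.0055  3.0073] [-0.70486979 -8.24149549 -2.39085092] 0.021006976565408005 [ -0.7  -0.2 122.4]
[([0.416, 0.317, 0.046], 0.16)]
[([0.467, -0.339, 0.002], 0.74)]
301 [[  7.2 -31.8  38.4]
 [  8.9 -31.2  38.9]
 [ 20.1  27.3  40.2]
 [ 31.1  30.3  41.6]
 [ 32.6  31.   42.3]]
```

>>> {"name": "arm_command", "arguments": {"steps": [{"x": 0, "y": 0, "z": 45, "rx": 0, "ry": 0, "rz": 0, "claw": -1}, {"x": 0, "y": 0, "z": 90, "rx": 0, "ry": 0, "rz": 0, "claw": -1}, {"x": 0, "y": 0, "z": 130, "rx": 0, "ry": 0, "rz": 0, "claw": -1}, {"x": 0, "y": 0, "z": 150, "rx": 0, "ry": 0, "rz": 0, "claw": -1}, {"x": 0, "y": 0, "z": 158, "rx": 0, "ry": 0, "rz": 0, "claw": -1}, {"x": 0, "y": 0, "z": 161, "rx": 0, "ry": 0, "rz": 0, "claw": -1}, {"x": 0, "y": 0, "z": 163, "rx": 0, "ry": 0, "rz": 0, "claw": -1}, {"x": 0, "y": 0, "z": 165, "rx": 0, "ry": 0, "rz": 0, "claw": -1}, {"x": 0, "y": 0, "z": 165, "rx": 0, "ry": 0, "rz": 0, "claw": -1}]}}

```text
time: 51.9
tcp_pos: [0.5023, -0.3691, 0.0613]
ee_rot: [-3.141, 0.002, 3.013]
force: [-0.8, -0.3, -3.8]
finger_gap: 0.021
grip_force: 60.3
```

>>> {"name": "arm_command", "arguments": {"steps": [{"x": 4.5, "y": -12, "z": 0, "rx": 0, "ry": 0, "rz": 0, "claw": -1}, {"x": 4.5, "y": -12, "z": 2, "rx": 0, "ry": 0, "rz": 0, "claw": -1}, {"x": 4.5, "y": -12, "z": 4, "rx": 0, "ry": 0, "rz": 0, "claw": -1}, {"x": 4.5, "y": -12, "z": 5, "rx": 0, "ry": 0, "rz": 0, "claw": -1}, {"x": 4.5, "y": -12, "z": 5, "rx": 0, "ry": 0, "rz": 0, "claw": -1}]}}

```text
time: 52.4
tcp_pos: [0.4955, -0.3804, 0.0556]
ee_rot: [-3.141, -0.0, 3.013]
force: [-0.5, -0.3, 1.0]
finger_gap: 0.0216
grip_force: 60.7
```

>>> {"name": "arm_command", "arguments": {"steps": [{"x": 0, "y": 0, "z": 0, "rx": 0, "ry": 0, "rz": 0, "claw": -0.3}, {"x": 0, "y": 0, "z": 0, "rx": 0, "ry": 0, "rz": 0, "claw": 0.2}, {"x": 0, "y": 0, "z": 0, "rx": 0, "ry": 0, "rz": 0, "claw": 0.2}, {"x": 0, "y": 0, "z": -20, "rx": 0, "ry": 0, "rz": 0, "claw": 0.3}, {"x": 0, "y": 0, "z": -60, "rx": 0, "ry": 0, "rz": 0, "claw": 0.3}, {"x": 0, "y": 0, "z": -110, "rx": 0, "ry": 0, "rz": 0, "claw": 0.3}, {"x": 0, "y": 0, "z": -140, "rx": 0, "ry": 0, "rz": 0, "claw": 0.3}]}}

```text
time: 53.1
tcp_pos: [0.4969, -0.3809, 0.1991]
ee_rot: [-3.139, 0.004, 3.013]
force: [-0.2, -0.1, -1.1]
finger_gap: 0.0557
grip_force: 0.0
```

>>> {"name": "arm_command", "arguments": {"steps": [{"x": -125, "y": 354, "z": 0, "rx": 0, "ry": 0, "rz": -8.4, "claw": 0.3}, {"x": -125, "y": 354, "z": 0, "rx": 0, "ry": 0, "rz": -8.4, "claw": 0.3}, {"x": -125, "y": 354, "z": 0, "rx": 0, "ry": 0, "rz": -8.4, "claw": 0.3}, {"x": -125, "y": 354, "z": 10, "rx": 0, "ry": 0, "rz": -8.4, "claw": 0.3}, {"x": -125, "y": 354, "z": 20, "rx": 0, "ry": 0, "rz": -8.4, "claw": 0.3}, {"x": -125, "y": 354, "z": 25, "rx": 0, "ry": 0, "rz": -8.4, "claw": 0.3}, {"x": -125, "y": 354, "z": 25, "rx": 0, "ry": 0, "rz": -8.4, "claw": 0.3}, {"x": -125, "y": 354, "z": 25, "rx": 0, "ry": 0, "rz": -8.4, "claw": 0.3}, {"x": -125, "y": 354, "z": 25, "rx": 0, "ry": 0, "rz": -8.4, "claw": 0.3}, {"x": -125, "y": 354, "z": 25, "rx": 0, "ry": 0, "rz": -8.4, "claw": 0.3}]}}

```text
time: 54.1
tcp_pos: [0.6652, -0.0446, 0.1699]
ee_rot: [-3.141, -0.001, -3.122]
force: [-0.7, -0.7, -0.6]
finger_gap: 0.0557
grip_force: 0.0
```

```bash
python3 tw.py -.045
```

```text
[ 0.6649 -0.0461  0.1704] [-3.1410e+00 -2.0000e-04 -3.1248e+00] 54.2 0.05548037202751181 [-0.5  0.4  0.2]
top 808 [653.5 -57.3  84. ] [675.5 -35.5  89.1] ((664.5814819335938, -46.52886962890625), (21.83019256591797, 21.631467819213867), 1.056474208831787)
shift [  0.4  -0.2 116.4]
base 1647 [602.5 -77.8  14.1] [681. -12.  21.]
```

>>> {"name": "arm_command", "arguments": {"squeeze": 60, "steps": [{"x": 0, "y": -0.3, "z": 45, "rx": 0, "ry": 0, "rz": 0, "claw": 0.3}, {"x": 0, "y": -0.3, "z": 80, "rx": 0, "ry": 0, "rz": 0, "claw": 0.3}, {"x": 0, "y": -0.3, "z": 110, "rx": 0, "ry": 0, "rz": 0, "claw": 0.3}, {"x": 0, "y": -0.3, "z": 115, "rx": 0, "ry": 0, "rz": 0, "claw": 0.3}, {"x": 0, "y": -0.3, "z": 115, "rx": 0, "ry": 0, "rz": 0, "claw": -0.3}, {"x": 0, "y": -0.3, "z": 115, "rx": 0, "ry": 0, "rz": 0, "claw": -1}, {"x": 0, "y": -0.3, "z": 115, "rx": 0, "ry": 0, "rz": 0, "claw": -1}, {"x": 0, "y": -0.3, "z": 115, "rx": 0, "ry": 0, "rz": 0, "claw": -1}, {"x": 0, "y": -0.3, "z": 115, "rx": 0, "ry": 0, "rz": 0, "claw": -1}]}}

```text
time: 55.15
tcp_pos: [0.667, -0.046, 0.0575]
ee_rot: [-3.14, 0.005, -3.124]
force: [0.3, -0.2, 5.8]
finger_gap: 0.0212
grip_force: 59.9
```

>>> {"name": "arm_command", "arguments": {"steps": [{"x": 0, "y": 0, "z": -20, "rx": 0, "ry": 0, "rz": 0, "claw": -1}, {"x": 0, "y": 0, "z": -60, "rx": 0, "ry": 0, "rz": 0, "claw": -1}, {"x": 0, "y": 0, "z": -110, "rx": 0, "ry": 0, "rz": 0, "claw": -1}, {"x": 0, "y": 0, "z": -150, "rx": 0, "ry": 0, "rz": 0, "claw": -1}, {"x": 0, "y": 0, "z": -170, "rx": 0, "ry": 0, "rz": 0, "claw": -1}, {"x": 0, "y": 0, "z": -170, "rx": 0, "ry": 0, "rz": 0, "claw": -1}]}}

```text
time: 55.75
tcp_pos: [0.6669, -0.0454, 0.2292]
ee_rot: [-3.141, 0.007, -3.124]
force: [0.7, -0.1, -2.6]
finger_gap: 0.0209
grip_force: 59.6
```

>>> {"name": "arm_command", "arguments": {"steps": [{"x": 164, "y": -260, "z": 0, "rx": 0, "ry": 0, "rz": 8.4, "claw": -1}, {"x": 164, "y": -260, "z": 0, "rx": 0, "ry": 0, "rz": 8.4, "claw": -1}, {"x": 164, "y": -260, "z": 0, "rx": 0, "ry": 0, "rz": 8.4, "claw": -1}, {"x": 164, "y": -260, "z": 0, "rx": 0, "ry": 0, "rz": 8.4, "claw": -1}, {"x": 164, "y": -260, "z": 0, "rx": 0, "ry": 0, "rz": 8.4, "claw": -1}, {"x": 164, "y": -260, "z": 0, "rx": 0, "ry": 0, "rz": 8.4, "claw": -1}, {"x": 164, "y": -260, "z": 0, "rx": 0, "ry": 0, "rz": 8.4, "claw": -1}, {"x": 164, "y": -260, "z": 0, "rx": 0, "ry": 0, "rz": 8.4, "claw": -1}, {"x": 164, "y": -260, "z": 0, "rx": 0, "ry": 0, "rz": 8.4, "claw": -1}, {"x": 164, "y": -260, "z": 0, "rx": 0, "ry": 0, "rz": 8.4, "claw": -1}]}}

```text
time: 56.75
tcp_pos: [0.5064, -0.3066, 0.2244]
ee_rot: [3.14, -0.001, 3.014]
force: [0.1, -0.3, -3.3]
finger_gap: 0.0216
grip_force: 60.2
```

```bash
python3 - <<'E'
from h import *
camera('wrist');s=observe();p=camera('wrist');c=cloud(p,s);print(np.round(s['tcp_pos'],4),np.round(s['ee_rot'],4),s['force'],s['finger_gap'],go(.5055,-.3094,.0555,s))
print([(np.round(d['at'],3).tolist(),round(d['score'],2)) for d in place_of('scrap',p)])
d=(c-s['tcp_pos'])@rot(s)*1000
m=(p['z_map']>0)&(d[...,2]>34)&(d[...,2]<56)&(abs(d[...,1])<34)&(abs(d[...,1])>24.5)&(d[...,0]<60)&(d[...,0]>-30)
q=d[m]
if len(q):print(len(q),np.percentile(q,[0,2,50,98,100],axis=0).round(1))
for nm in('top','side'):
    c=cloud(camera(nm));q=c[(abs(c[...,0]-.496)<.05)&(abs(c[...,1]+.381)<.03)&(c[...,2]>.075)&(c[...,2]<.095)]*1000
    if len(q):print('towerB',len(q),q.min(0).round(1),q.max(0).round(1))
    q=c[(abs(c[...,0]-.468)<.14)&(abs(c[...,1]+.341)<.12)&(c[...,2]>.032)&(c[...,2]<.042)]*1000
    print('scrap',len(q),cv2.minAreaRect(q[:,:2].astype(np.float32)))
E
```

```text
[ 0.5065 -0.3066  0.2247] [ 3.1404e+00 -6.0000e-04  3.0146e+00] [ 0.50007311 -0.21704188 -2.66058   ] 0.02089595303460291 [  0.6  -3.1 169.2]
[([0.467, -0.339, -0.001], 0.79), ([0.644, -0.011, 0.001], 0.31)]
251 [[ -8.7 -29.1  38.8]
 [ -5.  -29.   39.3]
 [ 43.   24.7  40.4]
 [ 47.4  27.9  49.8]
 [ 47.5  28.   50.8]]
towerB 2 [ 482.6 -380.7   85.2] [ 485.3 -380.    87. ]
scrap 374 ((468.9425354003906, -341.22259521484375), (161.47537231445312, 200.2150421142578), 82.62638092041016)
towerB 61 [ 482.6 -394.3   75.2] [ 505.7 -367.3   87.4]
scrap 585 ((469.370361328125, -341.693115234375), (166.3234100341797, 199.64283752441406), 82.74591827392578)
```

>>> {"name": "arm_command", "arguments": {"steps": [{"x": 0, "y": -2, "z": 45, "rx": 0, "ry": 0, "rz": 0, "claw": -1}, {"x": 0, "y": -2, "z": 90, "rx": 0, "ry": 0, "rz": 0, "claw": -1}, {"x": 0, "y": -2, "z": 130, "rx": 0, "ry": 0, "rz": 0, "claw": -1}, {"x": 0, "y": -2, "z": 150, "rx": 0, "ry": 0, "rz": 0, "claw": -1}, {"x": 0, "y": -2, "z": 160, "rx": 0, "ry": 0, "rz": 0, "claw": -1}, {"x": 0, "y": -2, "z": 165, "rx": 0, "ry": 0, "rz": 0, "claw": -1}, {"x": 0, "y": -2, "z": 168, "rx": 0, "ry": 0, "rz": 0, "claw": -1}, {"x": 0, "y": -2, "z": 169, "rx": 0, "ry": 0, "rz": 0, "claw": -1}, {"x": 0, "y": -2, "z": 169, "rx": 0, "ry": 0, "rz": 0, "claw": -1}]}}

```text
time: 57.9
tcp_pos: [0.5063, -0.3107, 0.0573]
ee_rot: [-3.141, 0.002, 3.013]
force: [0.5, 0.3, -3.0]
finger_gap: 0.0213
grip_force: 60.1
```

>>> {"name": "arm_command", "arguments": {"steps": [{"x": 0, "y": 1, "z": 1, "rx": 0, "ry": 0, "rz": 0, "claw": -1}, {"x": 0, "y": 1, "z": 2, "rx": 0, "ry": 0, "rz": 0, "claw": -1}, {"x": 0, "y": 1, "z": 2, "rx": 0, "ry": 0, "rz": 0, "claw": -1}, {"x": 0, "y": 1, "z": 2, "rx": 0, "ry": 0, "rz": 0, "claw": -0.3}, {"x": 0, "y": 1, "z": 2, "rx": 0, "ry": 0, "rz": 0, "claw": 0.2}, {"x": 0, "y": 1, "z": 2, "rx": 0, "ry": 0, "rz": 0, "claw": 0.2}, {"x": 0, "y": 1, "z": -20, "rx": 0, "ry": 0, "rz": 0, "claw": 0.2}, {"x": 0, "y": 1, "z": -60, "rx": 0, "ry": 0, "rz": 0, "claw": 0.2}, {"x": 0, "y": 1, "z": -110, "rx": 0, "ry": 0, "rz": 0, "claw": 0.2}, {"x": 0, "y": 1, "z": -160, "rx": 0, "ry": 0, "rz": 0, "claw": 0.2}]}}

```text
time: 58.9
tcp_pos: [0.5053, -0.309, 0.2174]
ee_rot: [3.141, -0.001, 3.012]
force: [1.0, -0.7, 0.1]
finger_gap: 0.0516
grip_force: 0.0
```

>>> {"name": "arm_command", "arguments": {"steps": [{"x": -60, "y": 50, "z": -40, "rx": 0, "ry": 0, "rz": 0, "claw": 0.2}, {"x": -60, "y": 100, "z": -80, "rx": 0, "ry": 0, "rz": 0, "claw": 0.2}, {"x": -60, "y": 150, "z": -110, "rx": 0, "ry": 0, "rz": 0, "claw": 0.2}, {"x": -60, "y": 170, "z": -110, "rx": 0, "ry": 0, "rz": 0, "claw": 0.2}, {"x": -60, "y": 170, "z": -110, "rx": 0, "ry": 0, "rz": 0, "claw": 0.2}, {"x": -60, "y": 170, "z": -110, "rx": 0, "ry": 0, "rz": 0, "claw": 0.2}]}}

```text
time: 59.5
tcp_pos: [0.5881, -0.1463, 0.3278]
ee_rot: [-3.141, 0.003, 3.016]
force: [-0.1, -0.4, -0.1]
finger_gap: 0.0513
grip_force: 0.0
```

```bash
python3 - <<'E'
from h import *
camera('wrist');s=observe();p=camera('wrist');save(p,'wend');print(np.round(s['tcp_pos'],4),s['time'])
for n in('clip_1_mid','clip_2_mid','card_grip','scrap','nest_square_a','nest_round_a'): print(n,[(np.round(d['at'],3).tolist(),round(d['score'],2)) for d in place_of(n,p)])
p=camera('top');c=cloud(p)
for n in('clip_1_mid','clip_2_mid','card_grip','stand_in','scrap','nest_square_a'): print(n,[(np.round(d['at'],3).tolist(),round(d['score'],2)) for d in place_of(n,p)])
q=(c[(abs(c[...,0]-.463)<.13)&(abs(c[...,1]-.349)<.13)&(c[...,2]>.012)&(c[...,2]<.021)][:,:2]*1000).astype(np.float32);print('tray',cv2.minAreaRect(q))
for x,y in((.4516,.394),(.4324,.316),(.4955,-.3804),(.506,-.31)):
    q=c[(abs(c[...,0]-x)<.035)&(abs(c[...,1]-y)<.03)&(c[...,2]>.08)&(c[...,2]<.1)]*1000
    if len(q):print(len(q),q.min(0).round(1),q.max(0).round(1),np.median(q[:,2]))
# lips-to-tower extents in tray clips
a=camera('side')
im=np.vstack([cv2.resize(p['img'][185:285,150:490],(800,235)),cv2.resize(p['img'][185:285,390:490],(300,300)).repeat(1,0) if 0 else np.zeros((1,800,3),np.uint8),cv2.resize(a['img'][90:400,200:440],(465,300))[:, :465] if 0 else np.hstack([cv2.resize(a['img'][300:400,270:420],(400,300)),cv2.resize(a['img'][90:160,310:420],(400,300))])])
cv2.imwrite('pics/end.png',cv2.cvtColor(im,cv2.COLOR_RGB2BGR))
E
```

```text
[ 0.5872 -0.148   0.3264] 59.55
clip_1_mid [([0.489, -0.303, 0.047], 0.73)]
clip_2_mid []
card_grip [([0.45, 0.064, 0.03], 0.92)]
scrap [([0.468, -0.338, 0.0], 0.68)]
nest_square_a []
nest_round_a []
clip_1_mid [([0.488, -0.308, 0.044], 0.56)]
clip_2_mid [([0.434, 0.392, 0.047], 0.91), ([0.448, 0.068, 0.032], 0.2)]
card_grip [([0.448, 0.066, 0.032], 0.62)]
stand_in [([0.452, 0.058, 0.004], 0.87)]
scrap [([0.469, -0.343, 0.004], 0.84)]
nest_square_a [([0.507, 0.372, 0.01], 0.82), ([0.416, 0.325, 0.003], 0.8), ([0.474, -0.376, 0.047], 0.74)]
tray ((455.39532470703125, 349.68438720703125), (157.58692932128906, 167.1141357421875), 73.34589385986328)
72 [441.  382.7  83.1] [460.  405.6  91.2] 87.41619988105336
77 [419.9 302.2  80. ] [443.4 327.9  91.6] 87.43313865298411
73 [ 482.5 -391.9   81.2] [ 504.  -368.    90.8] 85.9565618727451
74 [ 493.8 -322.6   80.8] [ 515.2 -297.6   89.6] 85.22331250277063
```

View pics/end.png

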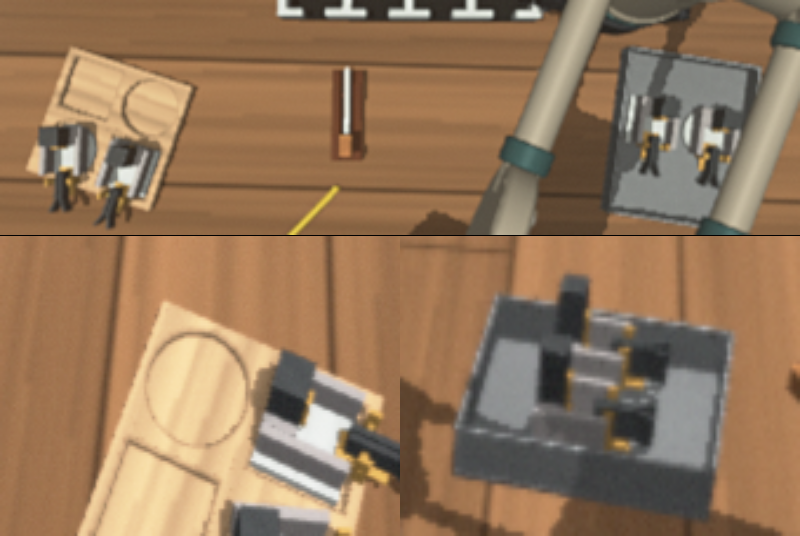

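The end picture shows the two sound clips in matching nests (tray at 40–190, 50–225), the card in its stand at (347, 110), and both weak clips upright in the scrap box (610–760, 50–225). Handing in.

```bash
python3 -c "
from station import *
print(close_job())"
```

```text
the job is handed in; nothing more can be done
None
```

I tested all four clips and handed the job in; the two sound ones are in matching tray nests (one round, one square), the two weak ones are in the scrap box, and the card is back upright in its stand. No verdict came back.

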